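# Clamp the staining box on the platform shaker

### The job

The staining box sits loose on the shaker platform. Slide the slotted retaining rail up to the engraved line, so that it holds the box square against the fixed rail with no play, then turn both clamping levers clockwise until they are firmly tight, without forcing them, so that the rail stays there. Leave the other things on the bench where they stand.

Things in the scene. Friction and masses are not known exactly. Their poses are not given: they have to be found in the camera images.
- shaker: Platform shaker, fixed on the bench. Housing 280 x 310 mm; grey platform 320 mm (its x) x 380 mm (its y), 8 mm thick, top face 112 mm above the origin. Origin: centre of the underside, on the bench. x points from the sliding rail to the fixed rail (away from the robot, within 0.3 rad), y to the left, z up. Two 8 mm studs stand at x = -95, y = +90 and -90 mm; they carry the levers.
- line_mid (a point): Middle of the engraved line, on the platform's top face; the line runs along the shaker's y right across the platform, 110 mm before the face of the fixed rail. Axes as the shaker's.
- fixed_face (a point): Foot of the rubber face of the fixed rail, at its middle, on the platform's top face. The rail is 230 mm long (shaker's y) and 45 mm high; its face looks to the shaker's -x. Axes as the shaker's.
- rail: Sliding retaining rail, loose, an aluminium angle 230 mm long (y), 0.5 to 0.7 kg. Foot x -41 to +61 mm, 5 mm thick, on the platform; upright at the front (x 51 to 61 mm), 45 mm high, rubber-faced front to +x. Slots x -31 to +31 mm, 11 mm wide, at y = +90 and -90 mm, over the studs. Origin: underside, between the slots' middles. Levers loose, 1 to 3 N slide it; its ends slide independently.
- rail_face_left (a point): Left (+y) end of the sliding rail's front face, 5 mm above the platform. When the rail is set this point is on the engraved line (the same x along the shaker's x).
- rail_face_right (a point): Right (-y) end of the sliding rail's front face, as the left one.
- rail_back (a point): Middle of the back face of the sliding rail's upright (bare side, towards the levers), 25 mm above the platform: push here along the shaker's +x, 25 to 38 mm. Over the last part the box is pushed ahead (3 to 7 N in all) until it stands firm on the fixed rail (12 to 20 N). 25 mm along y either side are free of the levers. A lagging end can then be pushed 55 mm left or right of here.
- box_center (a point): Centre (half-way up) of the lidded plastic staining box, 110 mm (x) x 170 mm (y) x 50 mm high, 0.3 to 0.5 kg, loose on the platform between the two rails, 5 to 12 mm short of the fixed rail and up to 0.04 rad askew. Home is with its far side flush against the fixed rail: centre 55 mm before the fixed face.
- lever_left (a joint): Angle (rad, 0 to 3.3) of the left clamping lever about its upright stud, growing clockwise seen from above, which tightens. At value a the arm points in shaker-frame direction 4.10 - a (0 = +x, positive towards +y). It turns freely (under 2 N at its end), bites on the rail somewhere from 0.8 to 2.0 rad, which only shows by feel, and is firmly tight when it takes 8 to 12 N at its end. It stays as left.
- lever_right (a joint): The same for the right clamping lever, on the right (-y) stud. It bites at another angle than the left one.
- lever_left_end (a point): Ball end (17 mm diameter) of the left lever, 64 mm from its axis, 46 to 49 mm above the platform. The arm is a bar 13 to 17 mm thick that rises from the hub (24 mm diameter, 40 mm high, on a 33 mm round foot; arm's middle 32 mm above the platform there) to the ball; it can be pushed from the side or gripped.
- lever_right_end (a point): The same for the right lever.
- beaker: Bystander: glass beaker 74 mm diameter, 95 mm high, on the bench. Origin at the centre of its underside.
- cylinder: Bystander: measuring cylinder 175 mm high on a 68 mm foot, on the bench. Origin at the centre of its underside.
- media_bottle: Bystander: glass bottle 72 mm diameter, 145 mm high, orange cap, on the bench. Origin at the centre of its underside.
- tip_box: Bystander: pipette tip box 85 x 122 x 72 mm on the bench. Origin at the centre of its underside.
- microplate: Bystander: clear well plate 85 x 127 x 14 mm on the bench. Origin at the centre of its underside.
- tube_rack: Bystander: rack of capped tubes 70 x 190 x 91 mm on the bench. Origin at the centre of its underside.

How it is judged:
By the outcome, as a careful person would: the job done as asked, in the order asked, and still so for the second after the job is handed in, with the robot touching nothing.
It also fails if it takes over 64 s, if anything falls off the work surface, if the arm or the gripper's body presses on something with over 40 N, if the wrist force passes 120 N, or if a joint passes its speed limit or range.

### The arm

A 7-joint arm with a two-finger parallel gripper is mounted at the origin on the work surface. World frame = base frame: x ahead of the robot, y to its left, z up, the work surface at z = 0. Lengths are in m, angles in rad, forces in N, time in s.
With the tool pointing down it reaches from about 0.425 to 0.875 m from the base axis. Payload 4.7 kg.
Tool frame: the origin (TCP) lies midway between the tips of the shut fingers; the grasp point (between the pads) lies 19 mm behind it (ctrl.grip_point_offset is the distance from the TCP to the grasp point, in m); z points along the fingers, y is the line along which they close (so a half turn about z gives the same grasp; the last joint's range is limited). The gripper opens to 87 mm and grips with 3 to 60 N. Pads are 19 mm wide; open, the fingers measure 117 mm over their backs; the gripper's body (75 mm by 190 mm) begins 51 mm behind the grasp point.
Start: joints at [1.313, 0.321, -0.07, 1.45, 0.023, 1.371, -0.057], TCP at [0.174, -0.626, 0.223] pointing down, gripper open.
Joint ranges: [-2.86, 2.86], [-0.3, 2.09], [-1.38, 1.24], [0.06, 2.45], [-1.56, 4.7], [0.09, 2.05], [-2.69, 2.69]. Speed limits (rad/s): [2.57, 2.57, 3.14, 3.14, 3.14, 3.14, 3.14].

### API

Orientations are given as a rotation vector (axis times angle).
In Python, from bench import ctrl gives the robot as it stands. The module is installed in compiled form; this text tells all that it offers.
- The arm moves only by the shell command python3 -m handwheel 'ROWS' [OPENING] [FORCE]. ROWS is JSON, a list of rows, each an object of numbers: "x", "y", "z": the shift along the tool's x, y, z in m; "wx", "wy", "wz": the turn, a rotation vector about the tool's x, y, z in degrees. A call has 1 to 10 rows; each row is the pose to reach, as a shift and turn from the pose commanded when the call began, along the tool's axes at that moment; what a row does not reach only later rows make up. A row lasts 1/12 s, in which the tool goes at most 41.7 mm and 7.16 degrees, less where a joint would pass 70% of its speed; a pose out of reach is approached as far as the arm can. A call with a gripper value outside its range is refused whole. OPENING is the finger opening in m, from 0 to 0.087, set as the call begins (- or left out, the last holds). The fingers move at their own pace and stop on an object; FORCE is the grip in N (left out, the last holds). Time passes only in rows, so rows that repeat a pose let the fingers close. It gives the time, the measured TCP pose, the force, the opening and the grip force at its end, in the units of the state.
- ctrl.get_state(): the state, without advancing time (a new reading comes with each control period).
- ctrl.get_image(name): name is "side" or "top"; returns a dict with "image" (400x640x3 uint8, red, green, blue), "K" (3x3 intrinsics, pixels), "k1" (the pictures are not rectified: a ray, as slopes to the right and down, at radius r is drawn at 1 + k1 r^2 times it, then the intrinsics apply), "world_to_cam" (4x4, takes a point from world to camera coordinates). Camera axes: x right, y down, z forward; pixel columns grow to the right and rows downward; lengths in m; the calibration is good to about 2 mm. A picture is of the moment at which its call begins. There is no depth.
- ctrl.close_job(): hands the job in; it is judged then, once.
The state is a dict: "time": time; "joint_positions": joint angles; "qd": joint speeds; "joint_torque": joint torques, N m; "position": TCP position; "tool_rot": TCP orientation; "ft_force": force on the tool from outside, world axes, zero at the start; "torque": the same for the moment, N m; "grip_width": opening from 0.0 (shut) to 1.0 (fully open); "grip_force": force on a finger pad.
Only numpy, scipy, OpenCV 4.12 (cv2) and the standard library are available. Lean on these libraries where they do the work, as an engineer would, in place of code of your own. Each camera call takes 0.05 s, during which the arm holds its last target. There are 200 camera calls.

## Working session

There is one attempt and no reset: what is moved stays moved. The work goes in short steps, Python scripts to look and compute and a shell command to move; the robot and the scene stay as the last step left them, time stands still between calls to the robot, and variables do not carry over. Pictures are saved under pics/ and viewed, at most 10 in all, crops included, and the job is handed in when it is done.

```bash
mkdir -p pics; cat > h.py <<'E'
import numpy as np, cv2
from bench import ctrl
from scipy.spatial.transform import Rotation as R
def snap(n,f,crop=None,s=1):
    d=ctrl.get_image(n); im=d["image"][:,:,::-1]
    np.savez(f'pics/{f}.npz',K=d["K"],k1=d["k1"],T=d["world_to_cam"],im=im)
    show(f,f,crop,s)
def show(src,f,crop=None,s=1):
    im=np.load(f'pics/{src}.npz')['im']
    if crop: im=im[crop[1]:crop[3],crop[0]:crop[2]]
    cv2.imwrite(f'pics/{f}.png',cv2.resize(im,None,fx=s,fy=s,interpolation=cv2.INTER_CUBIC))
def cam(f):
    z=np.load(f'pics/{f}.npz'); return z['K'],float(z['k1']),z['T']
def px2w(f,u,v,z):
    K,k1,T=cam(f); p=np.array([(u-K[0,2])/K[0,0],(v-K[1,2])/K[1,1]]); q=p.copy()
    for _ in range(30): q=p/(1+k1*(q@q))
    Rm,t=T[:3,:3],T[:3,3]; c=-Rm.T@t; d=Rm.T@np.array([*q,1]); return c+d*(z-c[2])/d[2]
def w2px(f,P):
    K,k1,T=cam(f); c=T[:3,:3]@np.array(P)+T[:3,3]; q=c[:2]/c[2]; q=q*(1+k1*(q@q)); return K[:2,:2]@q+K[:2,2]
def st():
    s=ctrl.get_state(); 
    for k in("time","joint_positions","position","tool_rot","ft_force","grip_width"): print(k,np.round(s[k],4))
    print(np.round(R.from_rotvec(s["tool_rot"]).as_matrix(),3)); return s
E
python3 - <<'E'
from h import *
np.set_printoptions(suppress=True)
snap('top','t0'); snap('side','s0'); st()
for f in('t0','s0'):
    K,k1,T=cam(f); print(np.round(K,1).tolist(),k1,np.round(-T[:3,:3].T@T[:3,3],3)); print(np.round(T[:3,:3],2).tolist())
E
```

```text
time 0.1
joint_positions [ 1.3131  0.3218 -0.0701  1.4516  0.0226  1.3708 -0.0569]
position [ 0.1743 -0.6257  0.2215]
tool_rot [-3.1109 -0.4254  0.0005]
ft_force [-0.1314  0.606   0.3754]
grip_width 1.0005
[[ 0.963  0.268 -0.001]
 [ 0.268 -0.963  0.002]
 [-0.    -0.002 -1.   ]]
[[519.7, 0.0, 321.0], [0.0, 519.7, 198.5], [0.0, 0.0, 1.0]] -0.12367248030389583 [0.23  0.009 1.574]
[[-0.02, -1.0, 0.01], [-0.99, 0.02, -0.17], [0.17, -0.01, -0.99]]
[[515.1, 0.0, 323.7], [0.0, 515.1, 199.1], [0.0, 0.0, 1.0]] 0.015381020832749542 [0.378 1.499 1.149]
[[-0.99, -0.1, 0.02], [-0.08, 0.55, -0.83], [0.07, -0.83, -0.56]]
```

View pics/t0.png

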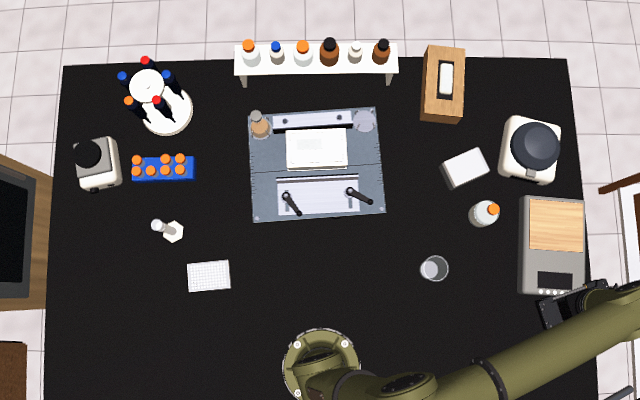

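View pics/s0.png

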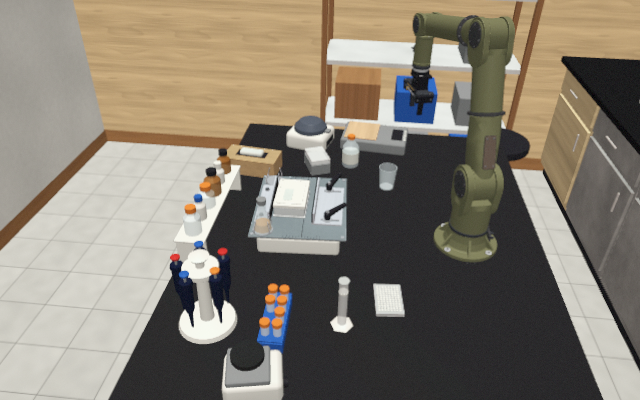

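The top view shows the platform at columns 248–385 and rows 107–222, with the levers near (290,203) and (358,195). I'll enlarge it.

```bash
python3 -c "
from h import *
show('t0','t0c',(240,100,395,225),4.8)"
```

```text
(no output)
```

View pics/t0c.png

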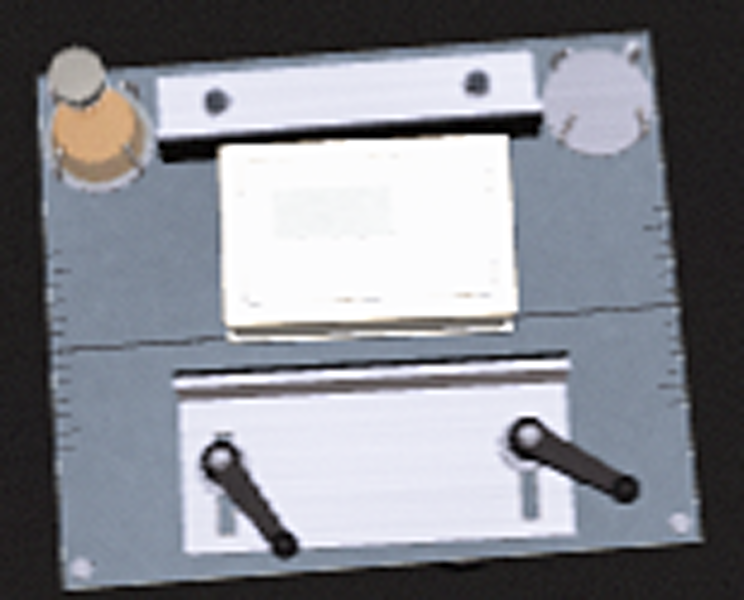

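The crop shows the platform corners at (38,75), (650,32), (703,542) and (65,590). The engraved line runs from (65,350) to (680,304). The lever balls are at (286,544) and (626,489), with hubs at (222,460) and (527,437).

```bash
cat >> h.py <<'E'
def cp(u,v,x0=240,y0=100,s=4.8): return (u+.5)/s-.5+x0,(v+.5)/s-.5+y0
E
python3 - <<'E'
from h import *
np.set_printoptions(suppress=True,precision=4)
W=lambda u,v,z:px2w('t0',*cp(u,v),z)
c=[W(*p,.112) for p in((38,75),(650,32),(703,542),(65,590))]
print(np.array(c)); print([np.linalg.norm(c[i]-c[(i+1)%4]) for i in range(4)])
C=np.mean(c,0); ex=(c[0]+c[1]-c[2]-c[3]); yaw=np.arctan2(ex[1],ex[0]); ey=(c[0]+c[3]-c[1]-c[2]); print('C',C,'yaw',yaw,np.arctan2(-ey[0],ey[1]))
yaw=(yaw+np.arctan2(-ey[0],ey[1]))/2
M=np.array([[np.cos(yaw),-np.sin(yaw)],[np.sin(yaw),np.cos(yaw)]])
S=lambda u,v,z:(M.T@(W(u,v,z)-C)[:2])*1000
for n,p in dict(lineL=(65,350,.112),lineR=(680,304,.112),hubL=(222,460,.152),hubR=(527,437,.152),ballL=(286,544,.159),ballR=(626,489,.159),
 railtopL=(172,376,.157),railtopR=(568,354,.157),railbackBL=(185,553,.117),railbackBR=(576,535,.117),slotL=(227,533,.117),slotR=(531,517,.117),boxBL=(228,325,.162),boxBR=(516,315,.162),boxTL=(219,145,.162),boxTR=(507,134,.162),
 fixL=(160,138,.157),fixR=(540,115,.157)).items(): print(n,S(*p))
E
```

```text
[[ 0.7373  0.2029  0.112 ]
 [ 0.7592 -0.1747  0.112 ]
 [ 0.4406 -0.1941  0.112 ]
 [ 0.4184  0.1844  0.112 ]]
[np.float64(0.3781983016376697), np.float64(0.3192224817650431), np.float64(0.3791505835458698), np.float64(0.3194694358757787)]
C [0.5888 0.0046 0.112 ] yaw 0.05939760831558017 0.05824991095708943
lineL [-14.5996 181.5199]
lineR [ -14.0674 -190.1714]
hubL [-96.1283  89.9188]
hubR [-95.96   -87.5148]
ballL [-148.9933   56.2422]
ballR [-131.9379 -141.3127]
railtopL [-45.3759 115.435 ]
railtopR [ -49.6525 -115.2481]
railbackBL [-143.6562  116.9484]
railbackBR [-150.4601 -114.1335]
slotL [-133.6236   91.4375]
slotR [-137.7004  -88.493 ]
boxBL [-18.7106  80.7991]
boxBR [-25.3315 -86.6222]
boxTL [90.4548 79.0541]
boxTR [ 84.5302 -90.8813]
fixL [ 99.0508 113.823 ]
fixR [  96.4189 -111.8809]
```

The measurements agree with the sheet: the line is at x = -14.4 mm, and the fixed face at about 96. The rail needs about 31 mm of travel on the left and 35 on the right. The levers stand at about 0.4 (left) and 0.0 (right). Next I'll move to behind the rail.

```bash
cat >> h.py <<'E'
C=np.array([.5888,.0046]); YAW=.0588
M2=np.array([[np.cos(YAW),-np.sin(YAW)],[np.sin(YAW),np.cos(YAW)]])
def s2w(x,y): return C+M2@np.array([x,y])/1000
def w2s(p): return M2.T@(np.array(p[:2])-C)*1000
def plan(x,y,z,yaw=0.,tool=True):
    "shaker x,y mm, z m, yaw of tool x relative to shaker x (deg) -> tool shift mm & turn deg"
    s=ctrl.get_state(); Rm=R.from_rotvec(s["tool_rot"])
    T=R.from_euler('z',YAW+np.radians(yaw))*R.from_euler('x',np.pi)
    d=Rm.inv().apply(np.array([*s2w(x,y),z])-s["position"])
    print('shift mm',np.round(d*1000,1),'turn deg',np.round((Rm.inv()*T).as_rotvec(degrees=True),2))
def now():
    s=ctrl.get_state(); p=s["position"]; Rm=R.from_rotvec(s["tool_rot"]).as_matrix()
    f=np.array(s["ft_force"]); print('t %.2f'%s["time"],'shaker',np.round(w2s(p),1),'z %.4f'%p[2],'yaw',round(np.degrees(np.arctan2(Rm[1,0],Rm[0,0])-YAW),1),'F shaker',np.round(M2.T@f[:2],2),round(f[2],2),'grip',s["grip_width"])
E
python3 -c "
from h import *
now(); plan(-85,0,.22)"
```

```text
t 0.10 shaker [-450.8 -604.8] z 0.2215 yaw 12.2 F shaker [-0.1   0.61] 0.38 grip 1.0004758623916108
shift mm [ 485.4 -513.8    2.4] turn deg [-0.1   0.02 12.2 ]
```

```bash
python3 -m handwheel '[{"x":0.02,"y":-0.021,"wz":1},{"x":0.048,"y":-0.05,"wz":3},{"x":0.075,"y":-0.079,"wz":5},{"x":0.103,"y":-0.108,"wz":7},{"x":0.13,"y":-0.137,"wz":9},{"x":0.158,"y":-0.166,"wz":11},{"x":0.185,"y":-0.195,"wz":12.2},{"x":0.213,"y":-0.224,"wz":12.2},{"x":0.24,"y":-0.253,"wz":12.2},{"x":0.265,"y":-0.28,"wz":12.2}]' 0 20; python3 -c "
from h import *
now(); plan(-85,0,.22)"
```

```text
t 0.10 shaker [-450.8 -604.8] z 0.2215 yaw 12.2 F shaker [-0.1   0.61] 0.38 grip 1.0004758623916108
shift mm [ 485.4 -513.8    2.4] turn deg [-0.1   0.02 12.2 ]invalid input at $[0]: expected keys x, y, z, wx, wy, wz
```

All six keys are required in every row.

```bash
python3 -m handwheel '[{"x":0.02,"y":-0.021,"z":0,"wx":0,"wy":0,"wz":1},{"x":0.048,"y":-0.05,"z":0,"wx":0,"wy":0,"wz":3},{"x":0.075,"y":-0.079,"z":0,"wx":0,"wy":0,"wz":5},{"x":0.103,"y":-0.108,"z":0,"wx":0,"wy":0,"wz":7},{"x":0.13,"y":-0.137,"z":0,"wx":0,"wy":0,"wz":9},{"x":0.158,"y":-0.166,"z":0,"wx":0,"wy":0,"wz":11},{"x":0.185,"y":-0.195,"z":0,"wx":0,"wy":0,"wz":12.2},{"x":0.213,"y":-0.224,"z":0,"wx":0,"wy":0,"wz":12.2},{"x":0.24,"y":-0.253,"z":0,"wx":0,"wy":0,"wz":12.2},{"x":0.265,"y":-0.28,"z":0,"wx":0,"wy":0,"wz":12.2}]' 0 20; python3 -c "
from h import *
now(); plan(-85,0,.22)"
```

```text
time: 0.93
position: [0.3551, -0.2828, 0.2223]
tool_rot: [-3.14, -0.094, 0.0]
ft_force: [-0.2, 0.4, -0.1]
grip_width: 0.327
grip_force: 0.0
t 0.93 shaker [-250.1 -273.2] z 0.2223 yaw 0.0 F shaker [-0.2   0.39] -0.08 grip 0.327162829828694
shift mm [ 165.4 -273.1    2.3] turn deg [-0.    0.02  0.05]
```

```bash
python3 -m handwheel '[{"x":0.02,"y":-0.033,"z":0,"wx":0,"wy":0,"wz":0},{"x":0.041,"y":-0.068,"z":0,"wx":0,"wy":0,"wz":0},{"x":0.062,"y":-0.103,"z":0,"wx":0,"wy":0,"wz":0},{"x":0.083,"y":-0.138,"z":0,"wx":0,"wy":0,"wz":0},{"x":0.104,"y":-0.173,"z":0,"wx":0,"wy":0,"wz":0},{"x":0.125,"y":-0.208,"z":0,"wx":0,"wy":0,"wz":0},{"x":0.146,"y":-0.243,"z":0,"wx":0,"wy":0,"wz":0},{"x":0.16,"y":-0.265,"z":0,"wx":0,"wy":0,"wz":0},{"x":0.166,"y":-0.274,"z":0,"wx":0,"wy":0,"wz":0},{"x":0.166,"y":-0.274,"z":0,"wx":0,"wy":0,"wz":0}]' 0 20; python3 -c "
from h import *
now(); plan(-88,0,.132)
snap('side','s1',(240,100,440,250),4)"
```

```text
time: 1.77
position: [0.5047, 0.0017, 0.2223]
tool_rot: [-3.138, -0.102, 0.0]
ft_force: [-0.2, -0.1, 0.1]
grip_width: 0.001
grip_force: 0.0
t 1.77 shaker [-84.1   2.1] z 0.2223 yaw 0.4 F shaker [-0.17 -0.04] 0.1 grip 0.000920842804114161
shift mm [-3.9  2.2 90.3] turn deg [-0.11 -0.    0.35]
```

View pics/s1.png

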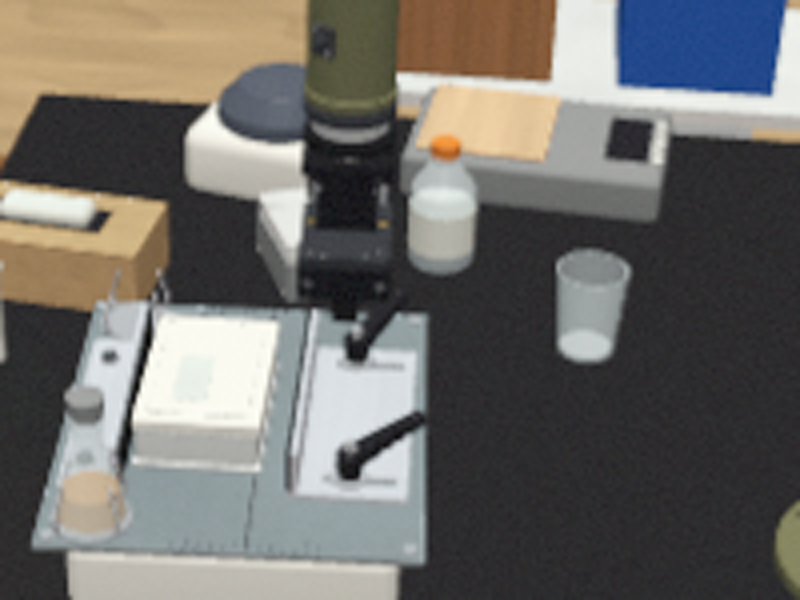

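The side view shows the closed fingertips at about (350,305), above the rail foot, behind the upright and clear of both levers. I'll go down.

```bash
python3 -m handwheel '[{"x":-0.003,"y":0.001,"z":0.02,"wx":0,"wy":0,"wz":0},{"x":-0.004,"y":0.001,"z":0.045,"wx":0,"wy":0,"wz":0},{"x":-0.004,"y":0.001,"z":0.07,"wx":0,"wy":0,"wz":0},{"x":-0.004,"y":0.001,"z":0.085,"wx":0,"wy":0,"wz":0},{"x":-0.004,"y":0.001,"z":0.09,"wx":0,"wy":0,"wz":0},{"x":-0.004,"y":0.001,"z":0.09,"wx":0,"wy":0,"wz":0}]'; python3 -c "
from h import *
now(); plan(-68,0,.132)"
```

```text
time: 2.32
position: [0.4987, -0.0049, 0.1312]
tool_rot: [3.14, 0.089, -0.005]
ft_force: [0.4, 1.2, 0.9]
grip_width: 0.006
grip_force: 0.0
t 2.32 shaker [-90.5  -4.2] z 0.1312 yaw -0.1 F shaker [0.44 1.16] 0.87 grip 0.006436785591178555
shift mm [22.5 -4.2 -0.9] turn deg [ 0.    0.19 -0.12]
```

```bash
python3 -m handwheel '[{"x":0.003,"y":-0.001,"z":0,"wx":0,"wy":0,"wz":0},{"x":0.006,"y":-0.002,"z":0,"wx":0,"wy":0,"wz":0},{"x":0.009,"y":-0.002,"z":0,"wx":0,"wy":0,"wz":0},{"x":0.012,"y":-0.002,"z":0,"wx":0,"wy":0,"wz":0},{"x":0.015,"y":-0.002,"z":0,"wx":0,"wy":0,"wz":0},{"x":0.018,"y":-0.002,"z":0,"wx":0,"wy":0,"wz":0},{"x":0.021,"y":-0.002,"z":0,"wx":0,"wy":0,"wz":0},{"x":0.024,"y":-0.002,"z":0,"wx":0,"wy":0,"wz":0},{"x":0.027,"y":-0.002,"z":0,"wx":0,"wy":0,"wz":0},{"x":0.03,"y":-0.002,"z":0,"wx":0,"wy":0,"wz":0}]'; python3 -c "
from h import *
now()"
```

```text
time: 3.15
position: [0.5296, 0.0005, 0.1324]
tool_rot: [3.14, 0.092, -0.003]
ft_force: [-2.6, -0.6, 1.7]
grip_width: 0.004
grip_force: 1.3
t 3.15 shaker [-59.3  -0.6] z 0.1324 yaw 0.0 F shaker [-2.61 -0.42] 1.74 grip 0.0038849777529611916
```

```bash
python3 -m handwheel '[{"x":0.002,"y":0,"z":0,"wx":0,"wy":0,"wz":0},{"x":0.004,"y":0,"z":0,"wx":0,"wy":0,"wz":0},{"x":0.006,"y":0,"z":0,"wx":0,"wy":0,"wz":0},{"x":0.008,"y":0,"z":0,"wx":0,"wy":0,"wz":0},{"x":0.01,"y":0,"z":0,"wx":0,"wy":0,"wz":0},{"x":0.012,"y":0,"z":0,"wx":0,"wy":0,"wz":0},{"x":0.014,"y":0,"z":0,"wx":0,"wy":0,"wz":0},{"x":0.015,"y":0,"z":0,"wx":0,"wy":0,"wz":0},{"x":0.016,"y":0,"z":0,"wx":0,"wy":0,"wz":0},{"x":0.016,"y":0,"z":0,"wx":0,"wy":0,"wz":0}]'; python3 -c "
from h import *
now()
snap('top','t1',(240,100,395,225),4.8)"
```

```text
time: 3.98
position: [0.546, 0.0013, 0.1324]
tool_rot: [3.14, 0.092, -0.0]
ft_force: [-1.8, 0.1, 0.6]
grip_width: 0.004
grip_force: 1.0
t 3.98 shaker [-42.9  -0.7] z 0.1324 yaw -0.0 F shaker [-1.81  0.16] 0.59 grip 0.0042210536603178635
```

```bash
python3 -m handwheel '[{"x":0.001,"y":0,"z":0,"wx":0,"wy":0,"wz":0},{"x":0.002,"y":0,"z":0,"wx":0,"wy":0,"wz":0},{"x":0.003,"y":0,"z":0,"wx":0,"wy":0,"wz":0},{"x":0.004,"y":0,"z":0,"wx":0,"wy":0,"wz":0},{"x":0.004,"y":0,"z":0,"wx":0,"wy":0,"wz":0}]'; python3 -c "
from h import *
now()"
```

```text
time: 4.45
position: [0.55, 0.0016, 0.1324]
tool_rot: [3.14, 0.092, -0.001]
ft_force: [-3.6, -0.3, -0.8]
grip_width: 0.003
grip_force: 1.7
t 4.45 shaker [-38.9  -0.7] z 0.1324 yaw 0.0 F shaker [-3.57 -0.06] -0.82 grip 0.0032141847535690645
```

Force is rising as the box starts to move, so I'll go on in small steps and read the force after each.

```bash
python3 -m handwheel '[{"x":0.001,"y":0,"z":0,"wx":0,"wy":0,"wz":0},{"x":0.002,"y":0,"z":0,"wx":0,"wy":0,"wz":0},{"x":0.002,"y":0,"z":0,"wx":0,"wy":0,"wz":0}]'; python3 -c "
from h import *
now()"; python3 -m handwheel '[{"x":0.0007,"y":0,"z":0,"wx":0,"wy":0,"wz":0},{"x":0.0015,"y":0,"z":0,"wx":0,"wy":0,"wz":0},{"x":0.0015,"y":0,"z":0,"wx":0,"wy":0,"wz":0}]'; python3 -c "
from h import *
now()"
```

```text
time: 4.7
position: [0.5522, 0.0019, 0.1324]
tool_rot: [-3.14, -0.093, -0.0]
ft_force: [-2.8, -0.9, -0.7]
grip_width: 0.008
grip_force: 1.4
t 4.70 shaker [-36.7  -0.6] z 0.1324 yaw 0.0 F shaker [-2.87 -0.77] -0.71 grip 0.007806797724034407
time: 4.95
position: [0.5526, 0.0019, 0.1324]
tool_rot: [3.14, 0.092, -0.004]
ft_force: [-6.5, -1.4, 0.5]
grip_width: 0.004
grip_force: 3.0
t 4.95 shaker [-36.3  -0.6] z 0.1324 yaw 0.0 F shaker [-6.54 -1.04] 0.45 grip 0.004410563613554823
```

```bash
python3 -m handwheel '[{"x":0.0005,"y":0,"z":0,"wx":0,"wy":0,"wz":0},{"x":0.001,"y":0,"z":0,"wx":0,"wy":0,"wz":0},{"x":0.001,"y":0,"z":0,"wx":0,"wy":0,"wz":0}]'; python3 -c "
from h import *
now()"; python3 -m handwheel '[{"x":0.0005,"y":0,"z":0,"wx":0,"wy":0,"wz":0},{"x":0.001,"y":0,"z":0,"wx":0,"wy":0,"wz":0},{"x":0.001,"y":0,"z":0,"wx":0,"wy":0,"wz":0}]'; python3 -c "
from h import *
now()
snap('top','t2',(240,100,395,225),4.8)"
```

```text
time: 5.2
position: [0.5527, 0.0018, 0.1324]
tool_rot: [3.14, 0.092, -0.007]
ft_force: [-9.3, -1.2, 3.0]
grip_width: 0.004
grip_force: 4.3
t 5.20 shaker [-36.2  -0.7] z 0.1324 yaw -0.0 F shaker [-9.37 -0.67] 3.03 grip 0.004014971698173
time: 5.45
position: [0.5533, 0.0014, 0.1324]
tool_rot: [3.139, 0.092, -0.008]
ft_force: [-9.9, -2.4, 4.0]
grip_width: 0.009
grip_force: 5.1
t 5.45 shaker [-35.7  -1.1] z 0.1324 yaw -0.0 F shaker [-10.   -1.8] 4.01 grip 0.009054686807445698
```

View pics/t2.png

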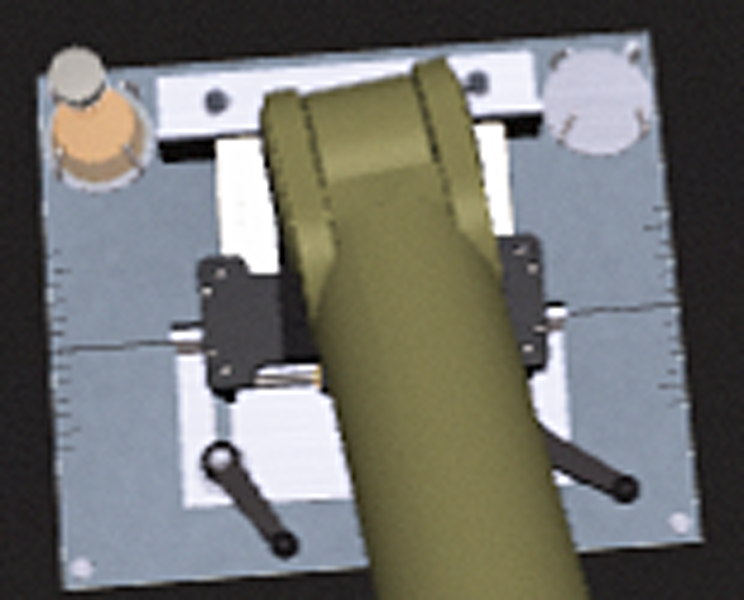

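The top view shows the rail close to the line. Its front top edge is near (170,330) on the left and (566,305) on the right, and the foot's back-left corner is at (185,507). I'll enlarge both ends in one picture.

```bash
python3 -c "
from h import *
im=np.load('pics/t2.npz')['im']
a=im[160:180,270:300]; b=im[155:175,345:375]
cv2.imwrite('pics/t2z.png',np.hstack([cv2.resize(c,None,fx=13,fy=13,interpolation=cv2.INTER_CUBIC) for c in(a,b)]))
for x in(-16.4,-14.4,-12.4):
  for y in(115,-115):
    f=w2px('t2',[*s2w(x,y),.157]); g=w2px('t2',[*s2w(x,y),.112])
    o=np.array([270,160]) if y>0 else np.array([345,155])
    print(x,y,'top',(f-o+.5)*13,'line',(g-o+.5)*13, 'bigtop',(f-[240,100]+.5)*4.8)
W=lambda u,v,z:w2s(px2w('t2',*cp(u,v),z))
print(W(170,330,.157),W(566,305,.157),W(185,507,.117))
"
```

```text
-16.4 115 top [ 71.0591719 108.4747997] line [ 86.78125944 154.97792485] bigtop [170.2372327  328.05223374]
-16.4 -115 top [159.7454828   95.52690153] line [144.16617774 144.16077026] bigtop [562.98294749 299.27147133]
-14.4 115 top [70.49513097 99.45137189] line [ 86.22860741 146.20809899] bigtop [170.02897144 324.72050654]
-14.4 -115 top [158.91214371  86.55355732] line [143.36217163 135.4378822 ] bigtop [562.67525306 295.95823655]
-12.4 115 top [69.93164647 90.43274733] line [ 85.67647335 137.44274406] bigtop [169.82091562 321.39055286]
-12.4 -115 top [158.07902381  77.58500407] line [142.55837219 126.7194548 ] bigtop [562.36763956 292.64677073]
[-17.87357553 114.93617092] [ -20.2837828  -116.71696965] [-116.18426397  115.21428232]
```

View pics/t2z.png

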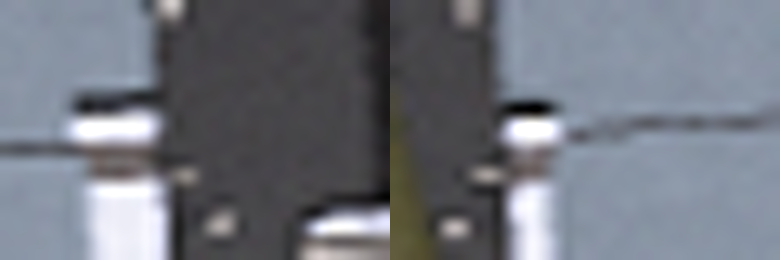

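The left end is on the line: its rubber edge is at row 96 of the crop and 96.5 is expected. The right end is about 2.7 mm short, at row 100 against 88. I'll back off and push 55 mm to the right.

```bash
python3 -m handwheel '[{"x":-0.006,"y":0,"z":0,"wx":0,"wy":0,"wz":0},{"x":-0.014,"y":0.005,"z":0,"wx":0,"wy":0,"wz":0},{"x":-0.014,"y":0.025,"z":0,"wx":0,"wy":0,"wz":0},{"x":-0.014,"y":0.045,"z":0,"wx":0,"wy":0,"wz":0},{"x":-0.014,"y":0.054,"z":0,"wx":0,"wy":0,"wz":0},{"x":-0.012,"y":0.054,"z":0,"wx":0,"wy":0,"wz":0},{"x":-0.009,"y":0.054,"z":0,"wx":0,"wy":0,"wz":0},{"x":-0.006,"y":0.054,"z":0,"wx":0,"wy":0,"wz":0},{"x":-0.005,"y":0.054,"z":0,"wx":0,"wy":0,"wz":0},{"x":-0.005,"y":0.054,"z":0,"wx":0,"wy":0,"wz":0}]'; python3 -c "
from h import *
now()"; python3 -m handwheel '[{"x":0.001,"y":0,"z":0,"wx":0,"wy":0,"wz":0},{"x":0.002,"y":0,"z":0,"wx":0,"wy":0,"wz":0},{"x":0.002,"y":0,"z":0,"wx":0,"wy":0,"wz":0}]'; python3 -c "
from h import *
now()"
```

```text
time: 6.33
position: [0.5542, -0.0507, 0.1326]
tool_rot: [-3.139, -0.096, -0.001]
ft_force: [-0.4, -0.4, 0.2]
grip_width: 0.002
grip_force: 0.0
t 6.33 shaker [-37.8 -53.2] z 0.1326 yaw 0.1 F shaker [-0.42 -0.43] 0.23 grip 0.0024019513538058464
time: 6.58
position: [0.5556, -0.0516, 0.1324]
tool_rot: [-3.14, -0.093, 0.001]
ft_force: [-0.2, 0.5, 0.8]
grip_width: 0.004
grip_force: 0.3
t 6.58 shaker [-36.5 -54.1] z 0.1324 yaw 0.0 F shaker [-0.16  0.48] 0.82 grip 0.003931798401210308
```

```bash
for i in 1 2 ; do python3 -m handwheel '[{"x":0.0005,"y":0,"z":0,"wx":0,"wy":0,"wz":0},{"x":0.001,"y":0,"z":0,"wx":0,"wy":0,"wz":0},{"x":0.001,"y":0,"z":0,"wx":0,"wy":0,"wz":0}]' >/dev/null; python3 -c "
from h import *
now()"; done
```

```text
t 6.83 shaker [-36.1 -54.3] z 0.1324 yaw 0.0 F shaker [-3.26  1.48] 0.81 grip 0.006129559961257307
t 7.08 shaker [-35.8 -54.4] z 0.1324 yaw 0.0 F shaker [-5.98  0.98] 5.21 grip 0.005707297864184059
```

```bash
python3 -m handwheel '[{"x":0.0005,"y":0,"z":0,"wx":0,"wy":0,"wz":0},{"x":0.001,"y":0,"z":0,"wx":0,"wy":0,"wz":0},{"x":0.001,"y":0,"z":0,"wx":0,"wy":0,"wz":0}]' >/dev/null; python3 -c "
from h import *
now()"; python3 -m handwheel '[{"x":0.0005,"y":0,"z":0,"wx":0,"wy":0,"wz":0},{"x":0.001,"y":0,"z":0,"wx":0,"wy":0,"wz":0},{"x":0.001,"y":0,"z":0,"wx":0,"wy":0,"wz":0}]' >/dev/null; python3 -c "
from h import *
now()"
```

```text
t 7.33 shaker [-35.7 -54.4] z 0.1324 yaw -0.0 F shaker [-9.17  2.22] 7.03 grip 0.00322146395988168
t 7.58 shaker [-35.7 -54.4] z 0.1324 yaw -0.0 F shaker [-12.5    1.54] 8.44 grip 0.005694329440248599
```

```bash
cat >> h.py <<'E'
def lev(side,a,d=20,r=60,z=.137,tilt=8):
    phi=4.10-a; u=np.array([np.cos(phi),np.sin(phi)]); t=np.array([np.sin(phi),-np.cos(phi)])
    p=np.array([-95,90 if side=='L' else -90])+r*u-d*t
    print(side,a,p.round(1),end=' '); plan(*p,z,(np.degrees(phi)-90-tilt+180)%360-180)
E
python3 -m handwheel '[{"x":-0.003,"y":0,"z":0,"wx":0,"wy":0,"wz":0},{"x":-0.01,"y":0,"z":0,"wx":0,"wy":0,"wz":0},{"x":-0.03,"y":-0.005,"z":0,"wx":0,"wy":0,"wz":0},{"x":-0.04,"y":-0.015,"z":-0.02,"wx":0,"wy":0,"wz":0},{"x":-0.04,"y":-0.02,"z":-0.05,"wx":0,"wy":0,"wz":0},{"x":-0.045,"y":-0.04,"z":-0.07,"wx":0,"wy":0,"wz":-7},{"x":-0.055,"y":-0.06,"z":-0.07,"wx":0,"wy":0,"wz":-14},{"x":-0.065,"y":-0.075,"z":-0.07,"wx":0,"wy":0,"wz":-21},{"x":-0.075,"y":-0.085,"z":-0.07,"wx":0,"wy":0,"wz":-28},{"x":-0.085,"y":-0.09,"z":-0.07,"wx":0,"wy":0,"wz":-35}]'; python3 -c "
from h import *
now(); print(np.round(ctrl.get_state()['joint_positions'],2)); lev('L',.39,28,z=.2)"
```

```text
time: 8.42
position: [0.4696, 0.0346, 0.2029]
tool_rot: [2.962, 1.044, 0.004]
ft_force: [-0.0, -0.4, -0.3]
grip_width: 0.005
grip_force: 0.0
t 8.42 shaker [-117.2   37. ] z 0.2029 yaw 35.5 F shaker [-0.03 -0.41] -0.27 grip 0.005142212662364547
[ 0.68 -0.03 -0.79  1.88 -0.02  1.28 -0.99]
L 0.39 [-130.5   34.1] shift mm [-12.5  -5.4   2.9] turn deg [ 1.700e-01 -1.000e-02 -7.909e+01]
```

```bash
python3 -m handwheel '[{"x":-0.004,"y":-0.002,"z":0,"wx":0,"wy":0,"wz":-7},{"x":-0.008,"y":-0.004,"z":0,"wx":0,"wy":0,"wz":-14},{"x":-0.012,"y":-0.005,"z":0,"wx":0,"wy":0,"wz":-21},{"x":-0.012,"y":-0.005,"z":0,"wx":0,"wy":0,"wz":-28},{"x":-0.012,"y":-0.005,"z":0,"wx":0,"wy":0,"wz":-35},{"x":-0.012,"y":-0.005,"z":0,"wx":0,"wy":0,"wz":-42},{"x":-0.012,"y":-0.005,"z":0,"wx":0,"wy":0,"wz":-49},{"x":-0.012,"y":-0.005,"z":0,"wx":0,"wy":0,"wz":-56},{"x":-0.012,"y":-0.005,"z":0,"wx":0,"wy":0,"wz":-63},{"x":-0.012,"y":-0.005,"z":0,"wx":0,"wy":0,"wz":-70}]'>/dev/null; python3 -c "
from h import *
now();lev('L',.39,28,z=.137)
snap('top','t3')
im=np.load('pics/t3.npz')['im']
w=cv2.resize(im[100:225,240:395],None,fx=4.8,fy=4.8,interpolation=cv2.INTER_CUBIC)
a=im[155:180,265:310]; b=im[155:180,335:380]
z=np.hstack([cv2.resize(c,None,fx=8.25,fy=8.25,interpolation=cv2.INTER_CUBIC) for c in(a,b)])
w=cv2.resize(w,None,fx=.6,fy=.6); o=np.zeros((w.shape[0]+z.shape[0],z.shape[1],3),np.uint8); o[:w.shape[0],:w.shape[1]]=w; o[w.shape[0]:]=z; print(w.shape,z.shape)
cv2.imwrite('pics/t3v.png',o)
for y in(115,-115):
    f=w2px('t3',[*s2w(-14.4,y),.157]); o=np.array([265,155]) if y>0 else np.array([335,155]); print((f-o+.5)*8.25)
"
```

```text
t 9.25 shaker [-129.5   32.3] z 0.2027 yaw 105.3 F shaker [-0.95  0.57] -0.23 grip 0.005002980743450022
L 0.39 [-130.5   34.1] shift mm [ 2.1 -0.6 65.7] turn deg [ 0.11  0.09 -9.23]
(360, 446, 3) (206, 742, 3)
[ 85.98729465 104.36337062]
[183.3480912   54.92821907]
```

View pics/t3v.png

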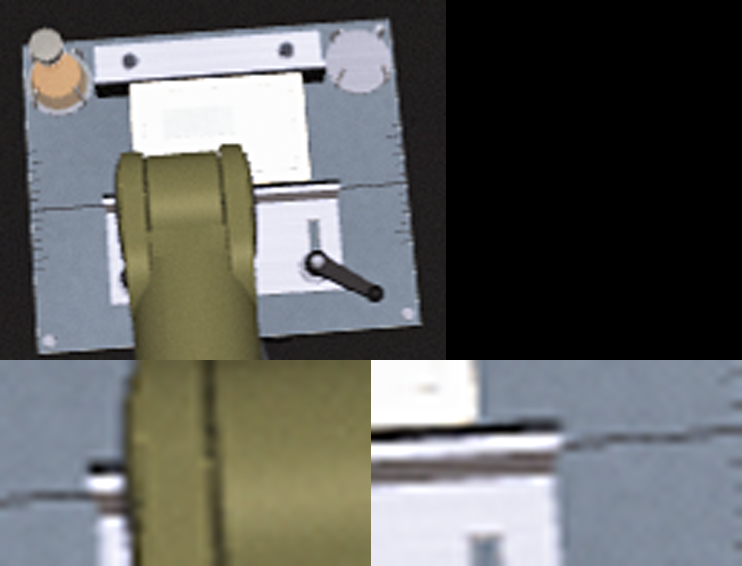

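The right end is now closer. Its dark rubber edge is at about (556,421) and 415 is expected, so I'll measure both ends and the line from pixel profiles.

```bash
cat >> h.py <<'E'
def prof(f,ys,z,x0,x1):
    g=cv2.cvtColor(np.load(f'pics/{f}.npz')['im'],cv2.COLOR_BGR2GRAY).astype(np.float32)
    xs=np.arange(x0,x1,.5); out=0
    for y in ys:
        P=np.array([w2px(f,[*s2w(x,y),z]) for x in xs],np.float32)
        out=out+cv2.remap(g,P[:,:1],P[:,1:],cv2.INTER_LINEAR)[:,0]
    return xs,out/len(ys)
def cent(f,ys,z,x0,x1):
    xs,p=prof(f,ys,z,x0,x1); w=np.clip(np.minimum(p[:6].mean(),p[-6:].mean())-p,0,None); return xs[p.argmin()],(xs*w).sum()/w.sum()
E
python3 - <<'E'
from h import *
np.set_printoptions(linewidth=200,suppress=True,precision=0)
for f in('t2','t3'):
  for ys in((107,109,111,113),(-107,-109,-111,-113)): 
    xs,p=prof(f,ys,.157,-26,-6); print(f,ys[0],p[::2])
  for y in(160,140,-130,-150,-165): print(f,'line',y,cent(f,[y],.112,-22,-7))
for ys in(-30,-40,-50,-60,-70,-80,-90,-100,-110): print(ys,prof('t3',[ys-1,ys,ys+1],.157,-22,-8)[1][::2])
for ys in (70,50,30,-20,-50,-80): print('boxfar',ys,prof('t3',[ys-1,ys,ys+1],.162,80,104)[1][::2])
E
```

```text
t2 107 [104. 141. 188. 232. 241. 244. 238. 176. 112.  65.  71.  75.  88. 112. 136. 147. 148. 148. 147. 147.]
t2 -107 [211. 243. 244. 243. 221. 141.  60.  23.  61.  97. 121. 131. 140. 143. 144. 145. 145. 145. 145. 145.]
t2 line 160 (np.float64(-14.5), np.float64(-14.63681472588441))
t2 line 140 (np.float64(-13.5), np.float64(-14.211298179125922))
t2 line -130 (np.float64(-15.5), np.float64(-14.52000576126551))
t2 line -150 (np.float64(-14.5), np.float64(-14.235003788284974))
t2 line -165 (np.float64(-15.5), np.float64(-14.92755800684091))
t3 107 [100. 139. 187. 230. 237. 240. 233. 165.  94.  44.  57.  69.  85. 108. 130. 141. 140. 139. 139. 139.]
t3 -107 [188. 227. 235. 242. 231. 168. 104.  65.  68.  70.  84. 108. 132. 142. 141. 139. 139. 138. 138. 138.]
t3 line 160 (np.float64(-14.5), np.float64(-14.617616315848972))
t3 line 140 (np.float64(-13.5), np.float64(-14.26440329218107))
t3 line -130 (np.float64(-15.5), np.float64(-14.475663420340664))
t3 line -150 (np.float64(-14.5), np.float64(-14.351471531878385))
t3 line -165 (np.float64(-15.5), np.float64(-14.892026469333345))
-30 [77. 7
[... 756 characters left out ...]
. 124. 150. 178. 208. 237. 238. 236.]
boxfar 50 [252. 252. 252. 252. 252. 252. 252. 253. 253. 254. 255. 252. 241. 229. 202. 154. 105.  96. 152. 208. 238. 236. 234. 233.]
boxfar 30 [252. 252. 251. 250. 251. 252. 253. 254. 254. 255. 255. 255. 255. 200. 136.  71.  91. 119. 146. 176. 206. 235. 235. 233.]
boxfar -20 [252. 252. 252. 252. 253. 253. 253. 254. 255. 255. 255. 255. 220. 164. 109.  93.  96.  99. 135. 180. 226. 236. 234. 231.]
boxfar -50 [252. 251. 251. 250. 251. 252. 253. 254. 254. 255. 255. 255. 255. 182. 104.  26.  61. 105. 147. 178. 209. 239. 238. 236.]
boxfar -80 [253. 253. 252. 252. 252. 253. 253. 253. 254. 254. 254. 237. 221. 201. 148.  94.  59. 104. 151. 194. 210. 225. 237. 237.]
```

```bash
cat >> h.py <<'E'
def edge(f,ys,z,x0,x1,lev,rising):
    r=[]
    for y in ys:
        xs,p=prof(f,[y],z,x0,x1); s=(p-lev)*(1 if rising else -1)
        i=np.where((s[:-1]<0)&(s[1:]>=0))[0]
        r.append(xs[i[0]]+.5*s[i[0]]/(s[i[0]]-s[i[0]+1]) if len(i) else np.nan)
    return np.array(r)
E
python3 - <<'E'
from h import *
np.set_printoptions(linewidth=200,suppress=True,precision=1)
yl=np.arange(104,114,1.); yr=np.arange(-113,-40,3.)
for n,z,x0,x1,l,ri in(('white/rubber',.157,-23,-12,130,False),('uprightback?',.157,-30,-17,175,True),('footback',.117,-125,-105,180,True)):
  for f in('t3',):
    L=edge(f,yl,z,x0,x1,l,ri); Rr=edge(f,yr,z,x0,x1,l,ri); k=~np.isnan(Rr)
    print(n,'L',np.nanmean(L),np.nanstd(L),'R fit',np.polyfit(yr[k],Rr[k],1)*[100,1],'mean at',yr[k].mean(),Rr[k].mean(),'\n',L,'\n',Rr)
yl=np.arange(20,84,3.);
for n,ys in(('boxL',np.arange(30,80,3.)),('boxR',np.arange(-85,-30,3.))):
    e=edge('t3',ys,.162,84,100,180,False); print(n,np.nanmean(e),e)
E
```

```text
white/rubber L -18.620932032773272 0.2067902112953333 R fit [  1.  -19.1] mean at -77.0 -19.881543864011764 
 [-19.1 -18.9 -18.6 -18.5 -18.6 -18.6 -18.6 -18.5 -18.5 -18.4] 
 [-20.6 -20.4 -20.2 -20.2 -20.2 -20.  -19.8 -19.7 -19.7 -19.6 -19.9 -20.1 -19.8 -19.6 -19.8 -20.1 -20.  -20.  -19.9 -19.7 -19.5 -19.5 -19.5 -19.4 -19.7]
uprightback? L -24.116305257193744 0.42699941846474354 R fit [  1. -25.] mean at -77.0 -25.809093399494888 
 [-23.1 -23.9 -24.3 -24.6 -24.5 -24.5 -24.4 -24.2 -24.  -23.7] 
 [-26.2 -26.4 -26.3 -26.1 -25.9 -25.9 -25.9 -25.7 -25.6 -25.8 -26.1 -25.9 -25.9 -26.2 -26.1 -25.9 -25.8 -25.8 -25.6 -25.3 -25.3 -25.4 -25.2 -25.5 -25.7]
footback L -116.49130374733359 0.22751148089171472 R fit [   1.4 -116.9] mean at -77.0 -117.98070829242468 
 [-116.7 -116.5 -116.2 -116.  -116.3 -116.5 -116.8 -116.7 -116.7 -116.6] 
 [-118.9 -118.6 -117.9 -118.3 -118.6 -118.3 -118.3 -118.2 -118.  -117.8 -117.8 -117.7 -117.7 -118.2 -118.2 -117.8 -117.4 -117.6 -118.  -117.9 -117.9 -117.8 -117.6 -117.4 -117.4]
boxL 93.9160962854786 [93.3 93.5 93.6 93.8 94.1 94.4 94.5 94.4 94.6 94.9 93.7 93.4 93.6 93.4 93.6 93.8 93.8]
boxR 93.07280311184495 [93.1 93.3 93.5 93.6 92.7 92.3 92.4 92.3 92.4 92.6 92.8 92.9 93.1 93.4 93.6 93.8 93.7 93.8 93.2]
```

Rail and box both still stand skewed by about 0.008 rad, with the right end about 2 mm short. The upward force in the last push shows the rail was tipping, so I'll push on the right again with the fingertip leading, which gives a lower contact, and somewhat harder.

```bash
python3 -m handwheel '[{"x":0,"y":0,"z":0,"wx":0,"wy":0,"wz":7},{"x":0,"y":0,"z":0,"wx":0,"wy":0,"wz":14},{"x":0,"y":0,"z":0,"wx":0,"wy":0,"wz":21},{"x":0,"y":0,"z":0,"wx":0,"wy":0,"wz":28},{"x":0,"y":0,"z":0,"wx":0,"wy":0,"wz":35},{"x":0,"y":0,"z":0,"wx":0,"wy":0,"wz":42},{"x":0,"y":0,"z":0,"wx":0,"wy":0,"wz":49},{"x":0,"y":0,"z":0,"wx":0,"wy":0,"wz":56},{"x":0,"y":0,"z":0,"wx":0,"wy":0,"wz":63},{"x":0,"y":0,"z":0,"wx":0,"wy":0,"wz":70}]'>/dev/null; python3 -c "
from h import *
now();plan(-65,-55,.2)"
```

```text
t 10.13 shaker [-129.6   32.4] z 0.2027 yaw 34.5 F shaker [0.19 0.02] -0.33 grip 0.004635849208864398
shift mm [  3.8 108.6   2.8] turn deg [ 0.07 -0.09 34.49]
```

```bash
python3 -m handwheel '[{"x":0.001,"y":0.025,"z":0,"wx":0,"wy":0,"wz":7},{"x":0.002,"y":0.05,"z":0,"wx":0,"wy":0,"wz":14},{"x":0.003,"y":0.075,"z":0,"wx":0,"wy":0,"wz":21},{"x":0.004,"y":0.1,"z":0,"wx":0,"wy":0,"wz":28},{"x":0.004,"y":0.109,"z":0,"wx":0,"wy":0,"wz":34.5},{"x":0.004,"y":0.109,"z":0.001,"wx":0,"wy":0,"wz":34.5}]'>/dev/null; python3 -c "
from h import *
now();plan(-55,-55,.133)"; python3 -m handwheel '[{"x":0,"y":0,"z":0.02,"wx":0,"wy":4,"wz":0},{"x":0,"y":0,"z":0.045,"wx":0,"wy":4,"wz":0},{"x":0,"y":0,"z":0.065,"wx":0,"wy":4,"wz":0},{"x":0,"y":0,"z":0.068,"wx":0,"wy":4,"wz":0},{"x":0.01,"y":0,"z":0.068,"wx":0,"wy":4,"wz":0},{"x":0.018,"y":0,"z":0.068,"wx":0,"wy":4,"wz":0},{"x":0.022,"y":0,"z":0.068,"wx":0,"wy":4,"wz":0},{"x":0.022,"y":0,"z":0.068,"wx":0,"wy":4,"wz":0}]'>/dev/null; python3 -c "
from h import *
now();plan(-36,-55,.133)"
```

```text
t 10.63 shaker [-63.  -57.4] z 0.2013 yaw -0.0 F shaker [-0.79 -0.11] 0.18 grip 0.006413203673074317
shift mm [ 7.9 -2.4 68.3] turn deg [-0.   -0.1  -0.03]
t 11.30 shaker [-39.8 -53.8] z 0.1351 yaw 0.6 F shaker [0.25 0.15] 0.42 grip 0.0028715819887242277
shift mm [3.6 1.2 2.3] turn deg [-0.04 -4.19  0.56]
```

```bash
python3 -m handwheel '[{"x":0.002,"y":0,"z":0.001,"wx":0,"wy":0,"wz":0},{"x":0.003,"y":0,"z":0.001,"wx":0,"wy":0,"wz":0},{"x":0.004,"y":0,"z":0.001,"wx":0,"wy":0,"wz":0},{"x":0.004,"y":0,"z":0.001,"wx":0,"wy":0,"wz":0}]'>/dev/null; python3 -c "
from h import *
now()"; python3 -m handwheel '[{"x":0.0005,"y":0,"z":0,"wx":0,"wy":0,"wz":0},{"x":0.001,"y":0,"z":0,"wx":0,"wy":0,"wz":0},{"x":0.0015,"y":0,"z":0,"wx":0,"wy":0,"wz":0},{"x":0.0015,"y":0,"z":0,"wx":0,"wy":0,"wz":0}]'>/dev/null; python3 -c "
from h import *
now()"
```

```text
t 11.63 shaker [-38.  -54.2] z 0.1330 yaw 0.5 F shaker [-0.56 -0.54] 0.54 grip 0.0018398780028930654
t 11.97 shaker [-36.7 -54.2] z 0.1330 yaw 0.5 F shaker [-0.25  0.93] 0.04 grip 0.00808241391842413
```

```bash
python3 -m handwheel '[{"x":0.0005,"y":0,"z":0,"wx":0,"wy":0,"wz":0},{"x":0.001,"y":0,"z":0,"wx":0,"wy":0,"wz":0},{"x":0.0015,"y":0,"z":0,"wx":0,"wy":0,"wz":0},{"x":0.0015,"y":0,"z":0,"wx":0,"wy":0,"wz":0}]'>/dev/null; python3 -c "
from h import *
now()"; python3 -m handwheel '[{"x":0.0005,"y":0,"z":0,"wx":0,"wy":0,"wz":0},{"x":0.001,"y":0,"z":0,"wx":0,"wy":0,"wz":0},{"x":0.001,"y":0,"z":0,"wx":0,"wy":0,"wz":0}]'>/dev/null; python3 -c "
from h import *
now()"; python3 -m handwheel '[{"x":0.0005,"y":0,"z":0,"wx":0,"wy":0,"wz":0},{"x":0.001,"y":0,"z":0,"wx":0,"wy":0,"wz":0},{"x":0.001,"y":0,"z":0,"wx":0,"wy":0,"wz":0}]'>/dev/null; python3 -c "
from h import *
now()"
```

```text
t 12.30 shaker [-35.5 -54.2] z 0.1329 yaw 0.5 F shaker [-1.15  0.87] 1.73 grip 0.004274288772068794
t 12.55 shaker [-35.4 -54.2] z 0.1328 yaw 0.5 F shaker [-6.58 -0.58] 4.39 grip 0.00811370833072656
t 12.80 shaker [-35.2 -54.2] z 0.1328 yaw 0.5 F shaker [-8.64 -0.5 ] 5.46 grip 0.004150589867755324
```

```bash
python3 -m handwheel '[{"x":0.001,"y":0,"z":0,"wx":0,"wy":0,"wz":0},{"x":0.002,"y":0,"z":0,"wx":0,"wy":0,"wz":0},{"x":0.002,"y":0,"z":0,"wx":0,"wy":0,"wz":0}]'>/dev/null; python3 -c "
from h import *
now()"; python3 -m handwheel '[{"x":0.0005,"y":0,"z":0,"wx":0,"wy":0,"wz":0},{"x":0.001,"y":0,"z":0,"wx":0,"wy":0,"wz":0},{"x":0.001,"y":0,"z":0,"wx":0,"wy":0,"wz":0}]'>/dev/null; python3 -c "
from h import *
now()"
```

```text
t 13.05 shaker [-34.9 -54.1] z 0.1328 yaw 0.5 F shaker [-11.48   0.85] 9.65 grip 0.007073326743995664
t 13.30 shaker [-34.8 -54.2] z 0.1328 yaw 0.5 F shaker [-15.63   0.37] 12.26 grip 0.0042115950297828275
```

```bash
python3 -m handwheel '[{"x":0,"y":0,"z":-0.001,"wx":0,"wy":0,"wz":0},{"x":0,"y":0,"z":-0.002,"wx":0,"wy":0,"wz":0},{"x":0,"y":0,"z":-0.002,"wx":0,"wy":0,"wz":0}]'>/dev/null; python3 -c "
from h import *
now()"; python3 -m handwheel '[{"x":0.0005,"y":0,"z":-0.001,"wx":0,"wy":0,"wz":0},{"x":0.001,"y":0,"z":-0.002,"wx":0,"wy":0,"wz":0},{"x":0.001,"y":0,"z":-0.002,"wx":0,"wy":0,"wz":0}]'>/dev/null; python3 -c "
from h import *
now()"
```

```text
t 13.55 shaker [-34.7 -54. ] z 0.1331 yaw 0.5 F shaker [-8.94  0.58] 1.13 grip 0.006221305718771985
t 13.80 shaker [-34.1 -53.8] z 0.1344 yaw 0.5 F shaker [-7.26  0.87] -3.63 grip 0.007083333654876171
```

Relieving the downward load lets it move, so I'll continue forward only.

```bash
python3 -m handwheel '[{"x":0.001,"y":0,"z":0,"wx":0,"wy":0,"wz":0},{"x":0.002,"y":0,"z":0,"wx":0,"wy":0,"wz":0},{"x":0.002,"y":0,"z":0,"wx":0,"wy":0,"wz":0}]'>/dev/null; python3 -c "
from h import *
now()"; python3 -m handwheel '[{"x":0.0005,"y":0,"z":-0.0005,"wx":0,"wy":0,"wz":0},{"x":0.0015,"y":0,"z":-0.001,"wx":0,"wy":0,"wz":0},{"x":0.0015,"y":0,"z":-0.001,"wx":0,"wy":0,"wz":0}]'>/dev/null; python3 -c "
from h import *
now()"
```

```text
t 14.05 shaker [-34.  -53.8] z 0.1343 yaw 0.5 F shaker [-13.92   0.62] 0.51 grip 0.005394750549873172
t 14.30 shaker [-34.  -53.7] z 0.1344 yaw 0.5 F shaker [-14.7    0.45] -1.15 grip 0.00486092957070073
```

```bash
python3 -m handwheel '[{"x":-0.005,"y":0,"z":0,"wx":0,"wy":-2,"wz":0},{"x":-0.03,"y":0,"z":0,"wx":0,"wy":-4,"wz":0},{"x":-0.04,"y":-0.015,"z":-0.02,"wx":0,"wy":-4,"wz":0},{"x":-0.045,"y":-0.03,"z":-0.05,"wx":0,"wy":-4,"wz":0},{"x":-0.055,"y":-0.05,"z":-0.07,"wx":0,"wy":-4,"wz":-7},{"x":-0.065,"y":-0.07,"z":-0.07,"wx":0,"wy":-4,"wz":-14},{"x":-0.08,"y":-0.085,"z":-0.07,"wx":0,"wy":-4,"wz":-21},{"x":-0.09,"y":-0.088,"z":-0.07,"wx":0,"wy":-4,"wz":-28},{"x":-0.095,"y":-0.088,"z":-0.07,"wx":0,"wy":-4,"wz":-35},{"x":-0.095,"y":-0.088,"z":-0.07,"wx":0,"wy":-4,"wz":-42}]' >/dev/null; python3 -c "
from h import *
now();lev('L',.39,28,z=.2)
np.set_printoptions(linewidth=200,suppress=True,precision=1)
snap('top','t4')
yl=np.arange(104,114,1.); yr=np.arange(-113,-40,3.)
for n,z,x0,x1,l,ri in(('white/rubber',.157,-23,-12,130,False),('uprightback?',.157,-30,-17,175,True),('footback',.117,-125,-105,180,True)):
    L=edge('t4',yl,z,x0,x1,l,ri); Rr=edge('t4',yr,z,x0,x1,l,ri); k=~np.isnan(Rr)
    print(n,'L',np.nanmean(L),np.nanstd(L),'R fit',np.polyfit(yr[k],Rr[k],1)*[100,1],Rr[k].mean(),Rr[:5])
for n,ys in(('boxL',np.arange(30,80,3.)),('boxR',np.arange(-85,-30,3.))):
    e=edge('t4',ys,.162,84,100,180,False); print(n,np.nanmean(e))
"
```

```text
t 15.13 shaker [-126.8   33.6] z 0.2021 yaw 42.9 F shaker [-0.05  0.02] -1.25 grip 0.0016114038042003493
L 0.39 [-130.5   34.1] shift mm [-2.3 -3.   2.1] turn deg [  0.8    1.48 -71.67]
white/rubber L nan nan R fit [ -0.3 -18.8] -18.51916132360697 [-18.3 -18.4 -18.1 -18.3 -18.7]
uprightback? L nan nan R fit [  0.  -24.4] -24.419934521317483 [-24.1 -24.2 -24.3 -24.7 -24.6]
footback L -113.6321739256382 0.0 R fit [   0.4 -116.2] -116.51097045792267 [   nan -116.6 -116.6 -116.3 -116.2]
boxL 94.06837764470016
boxR 94.24861523989392<string>:9: RuntimeWarning: Mean of empty slice
  var = nanvar(a, axis=axis, dtype=dtype, out=out, ddof=ddof,
```

The right end is now set (foot back edge at -116.5 mm, -116.4 wanted) and the box is square. On to the left lever.

```bash
python3 -m handwheel '[{"x":-0.002,"y":-0.003,"z":0,"wx":0,"wy":1,"wz":-7},{"x":-0.002,"y":-0.003,"z":0,"wx":0,"wy":1,"wz":-14},{"x":-0.002,"y":-0.003,"z":0,"wx":0,"wy":1,"wz":-21},{"x":-0.002,"y":-0.003,"z":0,"wx":0,"wy":1,"wz":-28},{"x":-0.002,"y":-0.003,"z":0,"wx":0,"wy":1,"wz":-35},{"x":-0.002,"y":-0.003,"z":0,"wx":0,"wy":1,"wz":-42},{"x":-0.002,"y":-0.003,"z":0,"wx":0,"wy":1,"wz":-49},{"x":-0.002,"y":-0.003,"z":0,"wx":0,"wy":1,"wz":-56},{"x":-0.002,"y":-0.003,"z":0,"wx":0,"wy":1,"wz":-63},{"x":-0.002,"y":-0.003,"z":0,"wx":0,"wy":1,"wz":-70}]' >/dev/null; python3 -c "
from h import *
now();lev('L',.39,29)
np.set_printoptions(linewidth=200,suppress=True,precision=1)
snap('top','t5')
yl=np.arange(104,114,1.)
for n,z,x0,x1,l,ri in(('white/rubber',.157,-23,-12,130,False),('footback',.117,-125,-105,180,True)):
    print(n,edge('t5',yl,z,x0,x1,l,ri),edge('t5',-yl,z,x0,x1,l,ri))
"
```

```text
t 16.02 shaker [-129.2   34. ] z 0.2020 yaw 112.7 F shaker [-0.21 -0.04] -0.09 grip 0.005346764642864295
L 0.39 [-130.    33.3] shift mm [ 0.4 -1.4 65. ] turn deg [ 0.41  0.69 -1.89]
white/rubber [  nan   nan   nan   nan   nan   nan -19.5 -19.  -18.7 -18.4] [-18.3 -18.2 -18.2 -18.2 -18.2 -18.3 -18.4 -18.3 -18.3 -18.3]
footback [   nan -112.  -116.1 -117.1 -117.2 -117.2 -117.2 -117.  -116.7 -116.5] [-116.3 -116.4 -116.5 -116.6 -116.7 -116.6 -116.6 -115.9    nan    nan]
```

Both ends agree to about 0.4 mm and sit on the line. I'll go down beside the left lever.

```bash
python3 -m handwheel '[{"x":0,"y":-0.001,"z":0.02,"wx":0,"wy":0.7,"wz":-2},{"x":0,"y":-0.001,"z":0.045,"wx":0,"wy":0.7,"wz":-2},{"x":0,"y":-0.001,"z":0.062,"wx":0,"wy":0.7,"wz":-2},{"x":0,"y":-0.001,"z":0.065,"wx":0,"wy":0.7,"wz":-2},{"x":0,"y":-0.001,"z":0.065,"wx":0,"wy":0.7,"wz":-2}]' ; python3 -c "
from h import *
now();lev('L',.39,20);lev('L',.7,20);lev('L',.8,20)"
```

```text
time: 16.48
position: [0.4563, 0.03, 0.136]
tool_rot: [1.625, 2.688, 0.008]
ft_force: [0.9, 0.0, -0.5]
grip_width: 0.01
grip_force: 0.0
t 16.48 shaker [-130.8   33.2] z 0.1360 yaw 114.3 F shaker [ 0.95 -0.01] -0.53 grip 0.010376055775568327
L 0.39 [-134.8   40.8] shift mm [ 8.7 -0.5 -0.9] turn deg [ 0.26 -0.11 -0.24]
L 0.7 [-147.9   55.3] shift mm [27.3 -6.5 -0.9] turn deg [ 0.24 -0.15 17.52]
L 0.8 [-151.1   60.8] shift mm [33.5 -7.1 -0.9] turn deg [ 0.23 -0.17 23.25]
```

```bash
python3 -m handwheel '[{"x":0.005,"y":-0.0005,"z":0,"wx":0,"wy":0,"wz":0},{"x":0.009,"y":-0.001,"z":0,"wx":0,"wy":0,"wz":0},{"x":0.012,"y":-0.002,"z":0,"wx":0,"wy":0,"wz":3},{"x":0.015,"y":-0.003,"z":0,"wx":0,"wy":0,"wz":6},{"x":0.018,"y":-0.004,"z":0,"wx":0,"wy":0,"wz":9},{"x":0.021,"y":-0.005,"z":0,"wx":0,"wy":0,"wz":12},{"x":0.024,"y":-0.006,"z":0,"wx":0,"wy":0,"wz":15},{"x":0.0275,"y":-0.0065,"z":0,"wx":0,"wy":0,"wz":17.5}]' ; python3 -c "
from h import *
now();lev('L',.7,20);lev('L',.8,20);lev('L',.9,20);lev('L',1,20)"
```

```text
time: 17.15
position: [0.4389, 0.0513, 0.1382]
tool_rot: [2.013, 2.406, 0.01]
ft_force: [0.2, -2.2, 0.5]
grip_width: 0.008
grip_force: 0.5
t 17.15 shaker [-146.9   55.4] z 0.1382 yaw 96.8 F shaker [ 0.06 -2.18] 0.48 grip 0.007645359732003649
L 0.7 [-147.9   55.3] shift mm [ 0.  -1.   1.1] turn deg [ 0.45 -0.03 -0.01]
L 0.8 [-151.1   60.8] shift mm [ 5.8 -3.6  1.1] turn deg [ 0.45 -0.05  5.71]
L 0.9 [-153.7   66.5] shift mm [11.8 -5.5  1.1] turn deg [ 0.44 -0.08 11.44]
L 1 [-155.8   72.5] shift mm [18.  -6.8  1.1] turn deg [ 0.44 -0.1  17.17]
```

```bash
cat >> h.py <<'E'
def feel(side):
    now(); s=ctrl.get_state(); Rm=R.from_rotvec(s["tool_rot"]).as_matrix(); tx=M2.T@Rm[:2,0]
    F=-(M2.T@np.array(s["ft_force"][:2])); h=np.array([-95,90 if side=='L' else -90]); c=w2s(s["position"])+10.5*tx-h
    phi=np.arctan2(c[1],c[0])%(2*np.pi)
    b=c+8.5*tx; a=4.10-np.arctan2(b[1],b[0])%(2*np.pi)
    print('r contact',round(np.hypot(*c),1),'a~',round(a,3),'F_end',round(-(c[0]*F[1]-c[1]*F[0])/64,2))
E
python3 -m handwheel '[{"x":0.003,"y":-0.002,"z":0,"wx":0,"wy":0,"wz":3},{"x":0.006,"y":-0.0035,"z":0,"wx":0,"wy":0,"wz":6},{"x":0.009,"y":-0.0045,"z":0,"wx":0,"wy":0,"wz":9},{"x":0.012,"y":-0.0055,"z":0,"wx":0,"wy":0,"wz":11.5}]' >/dev/null; python3 -c "
from h import *
feel('L');lev('L',.9,20);lev('L',1,20);lev('L',1.1,20)"
```

```text
t 17.48 shaker [-153.8   66.8] z 0.1381 yaw 85.3 F shaker [-0.35 -1.84] 0.03 grip 0.004474012233073296
r contact 59.3 a~ 0.885 F_end 1.59
L 0.9 [-153.7   66.5] shift mm [-0.3  0.1  1.1] turn deg [ 0.43 -0.12 -0.04]
L 1 [-155.8   72.5] shift mm [ 5.5 -2.5  1.1] turn deg [ 0.43 -0.14  5.69]
L 1.1 [-157.2   78.7] shift mm [11.5 -4.4  1.1] turn deg [ 0.42 -0.16 11.42]
```

```bash
python3 -m handwheel '[{"x":0.003,"y":-0.0015,"z":0,"wx":0,"wy":0,"wz":3},{"x":0.0058,"y":-0.0026,"z":0,"wx":0,"wy":0,"wz":5.7},{"x":0.0058,"y":-0.0026,"z":0,"wx":0,"wy":0,"wz":5.7}]' >/dev/null; python3 -c "
from h import *
feel('L');lev('L',1,20)"; python3 -m handwheel '[{"x":0.003,"y":-0.0015,"z":0,"wx":0,"wy":0,"wz":3},{"x":0.0058,"y":-0.0026,"z":0,"wx":0,"wy":0,"wz":5.7},{"x":0.0058,"y":-0.0026,"z":0,"wx":0,"wy":0,"wz":5.7}]' >/dev/null; python3 -c "
from h import *
feel('L');lev('L',1.1,20)"
```

```text
t 17.73 shaker [-156.    73.1] z 0.1381 yaw 79.7 F shaker [ 0.46 -1.33] -0.61 grip 0.006179160926697391
r contact 59.5 a~ 0.99 F_end 1.28
L 1 [-155.8   72.5] shift mm [-0.5  0.3  1.1] turn deg [ 0.41 -0.16  0.12]
t 17.98 shaker [-157.7   78.7] z 0.1378 yaw 74.1 F shaker [ 0.38 -1.71] 0.93 grip 0.0033708749351601445
r contact 59.8 a~ 1.08 F_end 1.61
L 1.1 [-157.2   78.7] shift mm [0.1 0.5 0.8] turn deg [ 0.35 -0.18  0.21]
```

```bash
python3 -m handwheel '[{"x":0.003,"y":-0.0014,"z":0,"wx":0,"wy":0,"wz":3},{"x":0.0058,"y":-0.0024,"z":0,"wx":0,"wy":0,"wz":5.7},{"x":0.0058,"y":-0.0024,"z":0,"wx":0,"wy":0,"wz":5.7}]' >/dev/null; python3 -c "
from h import *
feel('L');lev('L',1.2,20)"; python3 -m handwheel '[{"x":0.003,"y":-0.0014,"z":0,"wx":0,"wy":0,"wz":3},{"x":0.0058,"y":-0.0024,"z":0,"wx":0,"wy":0,"wz":5.7},{"x":0.0058,"y":-0.0024,"z":0,"wx":0,"wy":0,"wz":5.7}]' >/dev/null; python3 -c "
from h import *
feel('L');lev('L',1.3,20)"
```

```text
t 18.23 shaker [-158.8   84.7] z 0.1374 yaw 68.4 F shaker [-1.32 -2.17] 1.6 grip 0.0020159984949750455
r contact 60.1 a~ 1.172 F_end 2.13
L 1.2 [-158.    84.9] shift mm [0.5 0.6 0.4] turn deg [ 0.26 -0.19  0.28]
t 18.48 shaker [-159.3   90.7] z 0.1371 yaw 62.8 F shaker [-2.82 -3.63] 1.15 grip 0.0035844431287982044
r contact 60.4 a~ 1.266 F_end 3.82
L 1.3 [-158.2   91.3] shift mm [0.9 0.7 0.1] turn deg [ 0.18 -0.19  0.34]
```

The left lever bites near 1.2 rad. I'll carry on in 0.1 rad steps.

```bash
python3 -m handwheel '[{"x":0.003,"y":-0.001,"z":0,"wx":0,"wy":0,"wz":3},{"x":0.006,"y":-0.002,"z":0,"wx":0,"wy":0,"wz":5.7},{"x":0.006,"y":-0.002,"z":0,"wx":0,"wy":0,"wz":5.7}]' >/dev/null; python3 -c "
from h import *
feel('L');lev('L',1.4,20)"; python3 -m handwheel '[{"x":0.003,"y":-0.001,"z":0,"wx":0,"wy":0,"wz":3},{"x":0.006,"y":-0.002,"z":0,"wx":0,"wy":0,"wz":5.7},{"x":0.006,"y":-0.002,"z":0,"wx":0,"wy":0,"wz":5.7}]' >/dev/null; python3 -c "
from h import *
feel('L');lev('L',1.5,20)"
```

```text
t 18.73 shaker [-159.1   97. ] z 0.1368 yaw 57.1 F shaker [-3.63 -4.06] 3.75 grip 0.0050706945823514454
r contact 60.5 a~ 1.361 F_end 4.6
L 1.4 [-157.8   97.6] shift mm [ 1.2  0.8 -0.2] turn deg [ 0.07 -0.15  0.38]
t 18.98 shaker [-158.3  103.1] z 0.1366 yaw 51.4 F shaker [-5.55 -3.72] 3.54 grip 0.005791108571729328
r contact 60.6 a~ 1.455 F_end 5.14
L 1.5 [-156.7  103.8] shift mm [ 1.6  0.8 -0.4] turn deg [-0.03 -0.08  0.42]
```

```bash
python3 -m handwheel '[{"x":0.003,"y":-0.001,"z":0,"wx":0,"wy":0,"wz":3},{"x":0.006,"y":-0.002,"z":0,"wx":0,"wy":0,"wz":5.7},{"x":0.006,"y":-0.002,"z":0,"wx":0,"wy":0,"wz":5.7}]' >/dev/null; python3 -c "
from h import *
feel('L')"; python3 -m handwheel '[{"x":0.003,"y":-0.001,"z":0,"wx":0,"wy":0,"wz":3},{"x":0.006,"y":-0.002,"z":0,"wx":0,"wy":0,"wz":5.7},{"x":0.006,"y":-0.002,"z":0,"wx":0,"wy":0,"wz":5.7}]' >/dev/null; python3 -c "
from h import *
feel('L');lev('L',1.7,20)"
```

```text
t 19.23 shaker [-156.9  109. ] z 0.1363 yaw 45.7 F shaker [-6.64 -3.96] 4.6 grip 0.0013284216196992544
r contact 60.7 a~ 1.549 F_end 6.13
t 19.48 shaker [-154.9  115.2] z 0.1361 yaw 40.0 F shaker [-10.09  -2.03] 5.38 grip 0.006544544227038955
r contact 60.9 a~ 1.649 F_end 6.68
L 1.7 [-152.8  115.8] shift mm [ 2.   0.9 -0.9] turn deg [-0.19  0.07  0.51]
```

```bash
python3 -m handwheel '[{"x":0.003,"y":-0.002,"z":0,"wx":0,"wy":0,"wz":3},{"x":0.006,"y":-0.0035,"z":0,"wx":0,"wy":0,"wz":5.7},{"x":0.006,"y":-0.0035,"z":0,"wx":0,"wy":0,"wz":5.7}]' >/dev/null; python3 -c "
from h import *
feel('L')"; python3 -m handwheel '[{"x":0.003,"y":-0.0018,"z":0,"wx":0,"wy":0,"wz":3},{"x":0.006,"y":-0.003,"z":0,"wx":0,"wy":0,"wz":5.7},{"x":0.006,"y":-0.003,"z":0,"wx":0,"wy":0,"wz":5.7}]' >/dev/null; python3 -c "
from h import *
feel('L');lev('L',1.9,20)"
```

```text
t 19.73 shaker [-152.2  121.3] z 0.1361 yaw 34.3 F shaker [-8.4  -4.43] 4.49 grip 0.0030133701496189392
r contact 61.2 a~ 1.749 F_end 8.25
t 19.98 shaker [-149.1  127.1] z 0.1361 yaw 28.6 F shaker [-9.07 -4.39] 4.73 grip 0.006666125420130793
r contact 61.6 a~ 1.848 F_end 9.05
L 1.9 [-146.5  126.7] shift mm [ 2.1  1.6 -0.9] turn deg [-0.13  0.11  0.55]
```

```bash
python3 -m handwheel '[{"x":0.003,"y":-0.0015,"z":0,"wx":0,"wy":0,"wz":3},{"x":0.005,"y":-0.0023,"z":0,"wx":0,"wy":0,"wz":4.5},{"x":0.005,"y":-0.0023,"z":0,"wx":0,"wy":0,"wz":4.5},{"x":0.005,"y":-0.0023,"z":0,"wx":0,"wy":0,"wz":4.5}]' >/dev/null; python3 -c "
from h import *
feel('L')"
```

```text
t 20.32 shaker [-146.3  131.3] z 0.1360 yaw 24.2 F shaker [-9.72 -3.03] 5.7 grip 0.005524313703876133
r contact 61.8 a~ 1.924 F_end 8.91
```

```bash
python3 -m handwheel '[{"x":0.002,"y":-0.0012,"z":0,"wx":0,"wy":0,"wz":2},{"x":0.0035,"y":-0.002,"z":0,"wx":0,"wy":0,"wz":3},{"x":0.0035,"y":-0.002,"z":0,"wx":0,"wy":0,"wz":3}]' >/dev/null; python3 -c "
from h import *
feel('L')"; python3 -m handwheel '[{"x":-0.006,"y":0,"z":0,"wx":0,"wy":0,"wz":0},{"x":-0.015,"y":0,"z":0,"wx":0,"wy":0,"wz":0},{"x":-0.017,"y":0,"z":-0.02,"wx":0,"wy":0,"wz":0},{"x":-0.017,"y":0,"z":-0.05,"wx":0,"wy":0,"wz":0},{"x":-0.017,"y":0,"z":-0.066,"wx":0,"wy":0,"wz":0}]'>/dev/null;  python3 -c "
from h import *
now();lev('R',0,29,z=.2)"
```

```text
t 20.57 shaker [-143.9  134.4] z 0.1360 yaw 21.2 F shaker [-9.97 -3.66] 5.83 grip 0.007486880269362375
r contact 62.1 a~ 1.983 F_end 9.74
t 20.98 shaker [-155.2  129.9] z 0.2055 yaw 21.2 F shaker [ 1.71 -0.  ] 0.07 grip 0.0015904920219648277
R 0 [-105.8 -155.8] shift mm [-57.1 284.2   4.8] turn deg [   0.55   -0.38 -115.73]
```

```bash
python3 -m handwheel '[{"x":-0.003,"y":0.014,"z":0,"wx":0,"wy":0,"wz":-7},{"x":-0.007,"y":0.034,"z":0,"wx":0,"wy":0,"wz":-14},{"x":-0.011,"y":0.054,"z":0,"wx":0,"wy":0,"wz":-21},{"x":-0.016,"y":0.08,"z":0,"wx":0,"wy":0,"wz":-28},{"x":-0.022,"y":0.11,"z":0,"wx":0,"wy":0,"wz":-35},{"x":-0.028,"y":0.14,"z":0,"wx":0,"wy":0,"wz":-42},{"x":-0.034,"y":0.17,"z":0,"wx":0,"wy":0,"wz":-49},{"x":-0.04,"y":0.2,"z":0,"wx":0,"wy":0,"wz":-56},{"x":-0.046,"y":0.23,"z":0,"wx":0,"wy":0,"wz":-63},{"x":-0.052,"y":0.26,"z":0,"wx":0,"wy":0,"wz":-70}]' >/dev/null; python3 -c "
from h import *
now();lev('R',0,29,z=.2); print(np.round(ctrl.get_state()['joint_positions'],2))
np.set_printoptions(linewidth=200,suppress=True,precision=1)
snap('top','t6',(240,100,395,225),4.8)
yl=np.arange(104,114,1.)
for n,z,x0,x1,l,ri in(('white/rubber',.157,-23,-12,130,False),('footback',.117,-125,-105,180,True)):
    print(n,edge('t6',yl,z,x0,x1,l,ri),edge('t6',-yl,z,x0,x1,l,ri))
"
```

```text
t 21.82 shaker [-111.  -133.5] z 0.2027 yaw 91.5 F shaker [0.65 0.91] 0.98 grip 0.005195645861008592
R 0 [-105.8 -155.8] shift mm [-22.4   4.7   2.7] turn deg [  0.46   0.   -45.39]
[ 0.74  0.04 -0.53  1.82  0.02  1.28  0.29]
white/rubber [-18.7 -18.8 -18.8 -18.8 -18.8 -18.8 -18.7 -18.6 -18.5 -18.4] [-18.3 -18.2 -18.2 -18.2 -18.3 -18.5 -18.7 -18.9 -19.3 -20. ]
footback [-116.3 -116.5 -116.7 -116.9 -117.1 -117.2 -117.3 -117.  -116.6 -116. ] [-116.2 -116.2 -116.  -116.  -115.7    nan    nan    nan    nan    nan]
```

View pics/t6.png

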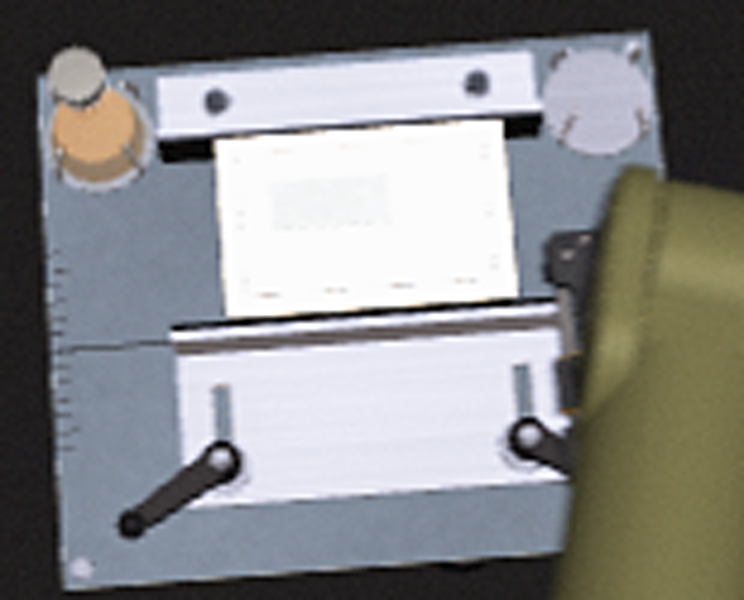

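The left lever now points back-left, with its ball at (130,524). The rail is parallel to the line and the box is square between the rails. Next I'll approach the right lever.

```bash
python3 -m handwheel '[{"x":-0.004,"y":0.001,"z":0,"wx":0,"wy":0,"wz":-7},{"x":-0.01,"y":0.002,"z":0,"wx":0,"wy":0,"wz":-14},{"x":-0.016,"y":0.004,"z":0,"wx":0,"wy":0,"wz":-21},{"x":-0.022,"y":0.005,"z":0,"wx":0,"wy":0,"wz":-28},{"x":-0.023,"y":0.005,"z":0,"wx":0,"wy":0,"wz":-35},{"x":-0.023,"y":0.005,"z":0,"wx":0,"wy":0,"wz":-42},{"x":-0.023,"y":0.005,"z":0,"wx":0,"wy":0,"wz":-45.4},{"x":-0.023,"y":0.005,"z":0,"wx":0,"wy":0,"wz":-45.4}]' >/dev/null; python3 -c "
from h import *
now();lev('R',0,29)"
```

```text
t 22.53 shaker [-105.9 -154.9] z 0.2026 yaw 136.6 F shaker [ 0.58 -0.08] 0.42 grip 0.003274176599048646
R 0 [-105.8 -155.8] shift mm [-0.5 -1.  65.6] turn deg [ 0.4   0.14 -0.34]
```

```bash
python3 -m handwheel '[{"x":0,"y":-0.001,"z":0.02,"wx":0,"wy":0,"wz":0},{"x":0,"y":-0.001,"z":0.045,"wx":0,"wy":0,"wz":0},{"x":0,"y":-0.001,"z":0.062,"wx":0,"wy":0,"wz":0},{"x":0,"y":-0.001,"z":0.066,"wx":0,"wy":0,"wz":0},{"x":0,"y":-0.001,"z":0.066,"wx":0,"wy":0,"wz":0}]' >/dev/null; python3 -c "
from h import *
feel('R');lev('R',0,20);lev('R',.2,20);lev('R',.4,20)"
```

```text
t 22.95 shaker [-107.4 -155.2] z 0.1354 yaw 136.4 F shaker [ 1.03 -0.78] -0.35 grip 0.005102465833468297
r contact 61.3 a~ -0.147 F_end 1.18
R 0 [-113.1 -150.6] shift mm [ 7.3 -0.6 -1.6] turn deg [ 0.31 -0.03 -0.54]
R 0.2 [-124.8 -145.8] shift mm [19.1 -5.2 -1.6] turn deg [ 0.31 -0.06 10.92]
R 0.4 [-135.3 -138.8] shift mm [31.5 -7.3 -1.6] turn deg [ 0.3  -0.09 22.38]
```

```bash
python3 -m handwheel '[{"x":0.004,"y":0,"z":0,"wx":0,"wy":0,"wz":0},{"x":0.007,"y":-0.001,"z":0,"wx":0,"wy":0,"wz":0},{"x":0.011,"y":-0.0025,"z":0,"wx":0,"wy":0,"wz":3.5},{"x":0.015,"y":-0.004,"z":0,"wx":0,"wy":0,"wz":7},{"x":0.019,"y":-0.0052,"z":0,"wx":0,"wy":0,"wz":11},{"x":0.0232,"y":-0.006,"z":0,"wx":0,"wy":0,"wz":14.7},{"x":0.0273,"y":-0.0068,"z":0,"wx":0,"wy":0,"wz":18.5},{"x":0.0315,"y":-0.0073,"z":0,"wx":0,"wy":0,"wz":22.4}]' >/dev/null; python3 -c "
from h import *
feel('R');lev('R',.6,20);lev('R',.8,20)"
```

```text
t 23.62 shaker [-134.  -139.9] z 0.1379 yaw 113.8 F shaker [-0.   -1.39] -0.26 grip -0.0040755780464099296
r contact 59.1 a~ 0.349 F_end 0.94
R 0.6 [-144.2 -129.8] shift mm [13.4 -5.2  0.8] turn deg [ 0.43  0.1  11.24]
R 0.8 [-151.1 -119.2] shift mm [25.9 -7.3  0.8] turn deg [ 0.44  0.06 22.7 ]
```

```bash
python3 -m handwheel '[{"x":0.0045,"y":-0.002,"z":0,"wx":0,"wy":0,"wz":3.8},{"x":0.009,"y":-0.0038,"z":0,"wx":0,"wy":0,"wz":7.6},{"x":0.0134,"y":-0.0052,"z":0,"wx":0,"wy":0,"wz":11.3},{"x":0.0177,"y":-0.0063,"z":0,"wx":0,"wy":0,"wz":15},{"x":0.022,"y":-0.007,"z":0,"wx":0,"wy":0,"wz":19},{"x":0.0255,"y":-0.0074,"z":0,"wx":0,"wy":0,"wz":22.5},{"x":0.0255,"y":-0.0074,"z":0,"wx":0,"wy":0,"wz":22.5}]' >/dev/null; python3 -c "
from h import *
feel('R');lev('R',.9,20);lev('R',1,20)"
```

```text
t 24.20 shaker [-151.5 -119. ] z 0.1377 yaw 91.4 F shaker [ 0.15 -1.04] 0.47 grip -0.0009357075548447471
r contact 59.6 a~ 0.785 F_end 0.96
R 0.9 [-153.7 -113.5] shift mm [ 5.5 -2.1  0.6] turn deg [ 0.38 -0.07  6.08]
R 1 [-155.8 -107.5] shift mm [11.6 -4.   0.6] turn deg [ 0.38 -0.09 11.81]
```

```bash
python3 -m handwheel '[{"x":0.003,"y":-0.0015,"z":0,"wx":0,"wy":0,"wz":3},{"x":0.0058,"y":-0.0026,"z":0,"wx":0,"wy":0,"wz":6},{"x":0.0058,"y":-0.0026,"z":0,"wx":0,"wy":0,"wz":6}]' >/dev/null; python3 -c "
from h import *
feel('R')"; python3 -m handwheel '[{"x":0.003,"y":-0.0015,"z":0,"wx":0,"wy":0,"wz":3},{"x":0.0058,"y":-0.0026,"z":0,"wx":0,"wy":0,"wz":5.7},{"x":0.0058,"y":-0.0026,"z":0,"wx":0,"wy":0,"wz":5.7}]' >/dev/null; python3 -c "
from h import *
feel('R')"; python3 -m handwheel '[{"x":0.003,"y":-0.0015,"z":0,"wx":0,"wy":0,"wz":3},{"x":0.0058,"y":-0.0026,"z":0,"wx":0,"wy":0,"wz":5.7},{"x":0.0058,"y":-0.0026,"z":0,"wx":0,"wy":0,"wz":5.7}]' >/dev/null; python3 -c "
from h import *
feel('R');lev('R',1.1,20)"
```

```text
t 24.45 shaker [-154.1 -113.4] z 0.1373 yaw 85.5 F shaker [-0.33  0.66] 0.48 grip 0.0023641595914158397
r contact 59.7 a~ 0.881 F_end -0.66
t 24.70 shaker [-156.3 -107.3] z 0.1370 yaw 79.9 F shaker [-0.35 -0.87] -0.31 grip 0.004520455265358895
r contact 59.9 a~ 0.982 F_end 0.77
t 24.95 shaker [-157.9 -101.1] z 0.1368 yaw 74.2 F shaker [-0.51 -0.51] -0.55 grip 0.009656365964954365
r contact 60.1 a~ 1.081 F_end 0.47
R 1.1 [-157.2 -101.3] shift mm [ 0.   0.7 -0.2] turn deg [ 0.27 -0.21  0.32]
```

Still turning freely, so I'll keep going.

```bash
python3 -m handwheel '[{"x":0.003,"y":-0.0012,"z":0,"wx":0,"wy":0,"wz":3},{"x":0.0058,"y":-0.0022,"z":0,"wx":0,"wy":0,"wz":5.7},{"x":0.0058,"y":-0.0022,"z":0,"wx":0,"wy":0,"wz":5.7}]' >/dev/null; python3 -c "
from h import *
feel('R')"; python3 -m handwheel '[{"x":0.003,"y":-0.0012,"z":0,"wx":0,"wy":0,"wz":3},{"x":0.0058,"y":-0.0022,"z":0,"wx":0,"wy":0,"wz":5.7},{"x":0.0058,"y":-0.0022,"z":0,"wx":0,"wy":0,"wz":5.7}]' >/dev/null; python3 -c "
from h import *
feel('R')"; python3 -m handwheel '[{"x":0.003,"y":-0.0012,"z":0,"wx":0,"wy":0,"wz":3},{"x":0.0058,"y":-0.0024,"z":0,"wx":0,"wy":0,"wz":5.7},{"x":0.0058,"y":-0.0024,"z":0,"wx":0,"wy":0,"wz":5.7}]' >/dev/null; python3 -c "
from h import *
feel('R');lev('R',1.4,20)"
```

```text
t 25.20 shaker [-158.7  -94.9] z 0.1365 yaw 68.5 F shaker [ 0.18 -1.07] -0.23 grip 0.006898627110389049
r contact 60.0 a~ 1.18 F_end 0.99
t 25.45 shaker [-158.7  -88.7] z 0.1364 yaw 62.8 F shaker [-0.73  0.06] -0.7 grip 0.005974535613922651
r contact 59.8 a~ 1.279 F_end 0.06
t 25.70 shaker [-158.1  -82.4] z 0.1363 yaw 57.2 F shaker [-1.07  0.86] -0.91 grip 0.003976436704744673
r contact 59.7 a~ 1.378 F_end -0.5
R 1.4 [-157.8  -82.4] shift mm [ 0.1  0.3 -0.7] turn deg [ 0.13 -0.29  0.46]
```

```bash
python3 -m handwheel '[{"x":0.003,"y":-0.0014,"z":0,"wx":0,"wy":0,"wz":3},{"x":0.0058,"y":-0.0025,"z":0,"wx":0,"wy":0,"wz":5.7},{"x":0.0058,"y":-0.0025,"z":0,"wx":0,"wy":0,"wz":5.7}]' >/dev/null; python3 -c "
from h import *
feel('R')"; python3 -m handwheel '[{"x":0.003,"y":-0.0014,"z":0,"wx":0,"wy":0,"wz":3},{"x":0.0058,"y":-0.0025,"z":0,"wx":0,"wy":0,"wz":5.7},{"x":0.0058,"y":-0.0025,"z":0,"wx":0,"wy":0,"wz":5.7}]' >/dev/null; python3 -c "
from h import *
feel('R')"; python3 -m handwheel '[{"x":0.003,"y":-0.0014,"z":0,"wx":0,"wy":0,"wz":3},{"x":0.0058,"y":-0.0025,"z":0,"wx":0,"wy":0,"wz":5.7},{"x":0.0058,"y":-0.0025,"z":0,"wx":0,"wy":0,"wz":5.7}]' >/dev/null; python3 -c "
from h import *
feel('R');lev('R',1.7,20)"
```

```text
t 25.95 shaker [-157.2  -76.2] z 0.1363 yaw 51.5 F shaker [-1.53 -0.09] -0.57 grip 0.004574198501588255
r contact 59.8 a~ 1.475 F_end 0.61
t 26.20 shaker [-155.7  -70.4] z 0.1363 yaw 45.8 F shaker [-2.41 -0.6 ] 0.45 grip 0.00930444844326426
r contact 59.9 a~ 1.569 F_end 1.52
t 26.45 shaker [-153.7  -64.5] z 0.1363 yaw 40.1 F shaker [-3.59 -0.76] 0.26 grip 0.005301447838208101
r contact 60.1 a~ 1.665 F_end 2.41
R 1.7 [-152.8  -64.2] shift mm [ 0.9  0.4 -0.7] turn deg [ 0.   -0.24  0.55]
```

The right lever bites near 1.6 rad.

```bash
python3 -m handwheel '[{"x":0.003,"y":-0.0018,"z":0,"wx":0,"wy":0,"wz":3},{"x":0.006,"y":-0.003,"z":0,"wx":0,"wy":0,"wz":5.7},{"x":0.006,"y":-0.003,"z":0,"wx":0,"wy":0,"wz":5.7}]' >/dev/null; python3 -c "
from h import *
feel('R')"; python3 -m handwheel '[{"x":0.003,"y":-0.0018,"z":0,"wx":0,"wy":0,"wz":3},{"x":0.006,"y":-0.003,"z":0,"wx":0,"wy":0,"wz":5.7},{"x":0.006,"y":-0.003,"z":0,"wx":0,"wy":0,"wz":5.7}]' >/dev/null; python3 -c "
from h import *
feel('R')"; python3 -m handwheel '[{"x":0.003,"y":-0.0018,"z":0,"wx":0,"wy":0,"wz":3},{"x":0.006,"y":-0.003,"z":0,"wx":0,"wy":0,"wz":5.7},{"x":0.006,"y":-0.003,"z":0,"wx":0,"wy":0,"wz":5.7}]' >/dev/null; python3 -c "
from h import *
feel('R');lev('R',2.0,20)"
```

```text
t 26.70 shaker [-151.   -58.5] z 0.1363 yaw 34.4 F shaker [-5.18 -1.01] 1.14 grip 0.003842786778818349
r contact 60.3 a~ 1.766 F_end 3.78
t 26.95 shaker [-147.8  -52.8] z 0.1363 yaw 28.7 F shaker [-5.48 -1.66] 1.26 grip 0.004372557925836436
r contact 60.7 a~ 1.867 F_end 4.75
t 27.20 shaker [-144.1  -47.5] z 0.1363 yaw 22.9 F shaker [-4.97 -2.44] 2.1 grip -0.0003391443126824842
r contact 61.1 a~ 1.964 F_end 5.12
R 2.0 [-142.6  -48.3] shift mm [ 1.1  1.4 -0.7] turn deg [-0.05 -0.2   0.63]
```

```bash
python3 -m handwheel '[{"x":0.003,"y":-0.0012,"z":0,"wx":0,"wy":0,"wz":3},{"x":0.006,"y":-0.0022,"z":0,"wx":0,"wy":0,"wz":5.7},{"x":0.006,"y":-0.0022,"z":0,"wx":0,"wy":0,"wz":5.7}]' >/dev/null; python3 -c "
from h import *
feel('R')"; python3 -m handwheel '[{"x":0.003,"y":-0.0013,"z":0,"wx":0,"wy":0,"wz":3},{"x":0.006,"y":-0.0024,"z":0,"wx":0,"wy":0,"wz":5.7},{"x":0.006,"y":-0.0024,"z":0,"wx":0,"wy":0,"wz":5.7}]' >/dev/null; python3 -c "
from h import *
feel('R')"; python3 -m handwheel '[{"x":0.003,"y":-0.0015,"z":0,"wx":0,"wy":0,"wz":3},{"x":0.006,"y":-0.0026,"z":0,"wx":0,"wy":0,"wz":5.7},{"x":0.006,"y":-0.0026,"z":0,"wx":0,"wy":0,"wz":5.7}]' >/dev/null; python3 -c "
from h import *
feel('R');lev('R',2.3,20)"
```

```text
t 27.45 shaker [-140.   -42.7] z 0.1362 yaw 17.3 F shaker [-6.88 -1.02] 3.74 grip 0.0041912156024762086
r contact 61.3 a~ 2.059 F_end 5.97
t 27.70 shaker [-135.5  -38.4] z 0.1362 yaw 11.6 F shaker [-8.13  0.1 ] 3.95 grip 0.009057369624494296
r contact 61.6 a~ 2.154 F_end 6.78
t 27.95 shaker [-130.3  -34.4] z 0.1362 yaw 5.9 F shaker [-9.29  1.51] 5.71 grip 0.0030892145232384797
r contact 61.9 a~ 2.252 F_end 7.65
R 2.3 [-128.1  -36.1] shift mm [ 2.   2.  -0.8] turn deg [-0.21 -0.    0.74]
```

```bash
python3 -m handwheel '[{"x":0.003,"y":-0.0018,"z":0,"wx":0,"wy":0,"wz":3},{"x":0.006,"y":-0.003,"z":0,"wx":0,"wy":0,"wz":5.7},{"x":0.006,"y":-0.003,"z":0,"wx":0,"wy":0,"wz":5.7}]' >/dev/null; python3 -c "
from h import *
feel('R')"; python3 -m handwheel '[{"x":0.003,"y":-0.0018,"z":0,"wx":0,"wy":0,"wz":3},{"x":0.006,"y":-0.003,"z":0,"wx":0,"wy":0,"wz":5.7},{"x":0.006,"y":-0.003,"z":0,"wx":0,"wy":0,"wz":5.7}]' >/dev/null; python3 -c "
from h import *
feel('R');lev('R',2.5,20)"
```

```text
t 28.20 shaker [-124.7  -30.8] z 0.1362 yaw 0.2 F shaker [-9.28  0.7 ] 4.43 grip 0.0049403570401048225
r contact 62.3 a~ 2.35 F_end 8.38
t 28.45 shaker [-119.   -27.9] z 0.1362 yaw -5.5 F shaker [-10.77   1.04] 5.18 grip 0.00029737289752210786
r contact 62.6 a~ 2.446 F_end 10.07
R 2.5 [-116.7  -30.6] shift mm [ 2.5  2.5 -0.8] turn deg [-0.2   0.09  0.8 ]
```

The right lever takes about 10 N, so it is tight. I'll retreat, clear the view and check.

```bash
python3 -m handwheel '[{"x":-0.006,"y":0,"z":0,"wx":0,"wy":0,"wz":0},{"x":-0.015,"y":0,"z":0,"wx":0,"wy":0,"wz":0},{"x":-0.018,"y":0,"z":-0.02,"wx":0,"wy":0,"wz":0},{"x":-0.018,"y":0,"z":-0.05,"wx":0,"wy":0,"wz":0},{"x":-0.018,"y":0.02,"z":-0.08,"wx":0,"wy":0,"wz":0},{"x":-0.018,"y":0.06,"z":-0.08,"wx":0,"wy":0,"wz":0},{"x":-0.018,"y":0.1,"z":-0.08,"wx":0,"wy":0,"wz":0},{"x":-0.018,"y":0.14,"z":-0.08,"wx":0,"wy":0,"wz":0},{"x":-0.018,"y":0.18,"z":-0.08,"wx":0,"wy":0,"wz":0},{"x":-0.018,"y":0.22,"z":-0.08,"wx":0,"wy":0,"wz":0}]'>/dev/null; python3 -m handwheel '[{"x":0,"y":0.03,"z":0,"wx":0,"wy":0,"wz":0},{"x":0,"y":0.06,"z":0,"wx":0,"wy":0,"wz":0},{"x":0,"y":0.08,"z":0,"wx":0,"wy":0,"wz":0},{"x":0,"y":0.09,"z":0,"wx":0,"wy":0,"wz":0},{"x":0,"y":0.09,"z":0,"wx":0,"wy":0,"wz":0}]'; python3 -c "
from h import *
now()
np.set_printoptions(linewidth=200,suppress=True,precision=1)
snap('top','t7',(240,100,395,225),4.8)
yl=np.arange(104,114,1.)
for n,z,x0,x1,l,ri in(('white/rubber',.157,-23,-12,130,False),('footback',.117,-125,-105,180,True)):
    print(n,edge('t7',yl,z,x0,x1,l,ri),edge('t7',-yl,z,x0,x1,l,ri))
for n,ys in(('boxL',np.arange(30,80,3.)),('boxR',np.arange(-85,-30,3.))): print(n,np.nanmean(edge('t7',ys,.162,84,100,180,False)))
"
```

```text
time: 29.7
position: [0.4425, -0.342, 0.2155]
tool_rot: [-3.138, 0.068, -0.009]
ft_force: [-0.7, 0.9, 0.1]
grip_width: 0.007
grip_force: 0.0
t 29.70 shaker [-166.4 -337.4] z 0.2155 yaw -5.8 F shaker [-0.65  0.97] 0.11 grip 0.006838097121743063
white/rubber [-18.7 -18.8 -18.8 -18.8 -18.8 -18.8 -18.7 -18.6 -18.5 -18.4] [-18.3 -18.2 -18.2 -18.2 -18.2 -18.3 -18.4 -18.3 -18.3 -18.3]
footback [-116.3 -116.5 -116.8 -117.1 -117.2 -117.3 -117.3 -117.1 -116.7 -116.1] [-116.2 -116.3 -116.4 -116.5 -116.6 -116.6 -116.7 -116.8 -116.8 -116.7]
boxL 94.07015994278824
boxR 94.24171589912945
```

View pics/t7.png

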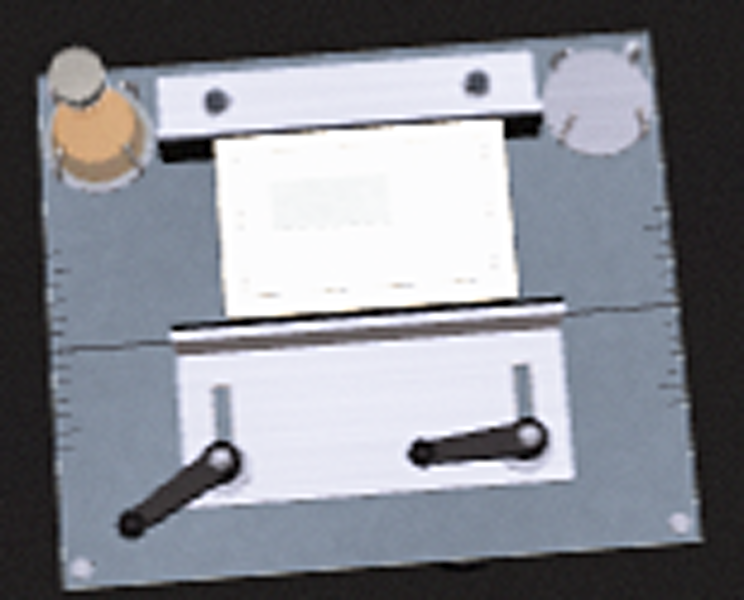

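The final picture shows the rail front on the line, from (172,330) to (565,302). The box is square against the fixed rail, and both levers are turned, with balls at (130,524) and (422,453). The robot is clear.

```bash
python3 -c "
from bench import ctrl
print(ctrl.close_job())"
```

```text
the job is handed in; nothing more can be done
None
```

The job is handed in at about 30 s of the 64 s allowed: the rail is on the engraved line to within about 0.5 mm by camera, the box stands square against the fixed rail, and both levers were tightened to about 10 N at their ends.

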